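# Fit the battery pack into the watch-timing tester

## Task

Take the battery pack from the green bench mat and fit it in the bay of the watch-timing tester: tuck its brass-contact end under the yellow-edged lip against the sprung contacts, rock the other end down until the pack lies fully home and flat, then slide the orange catch across to lock it in and let go. Work by feel and gently: do not ram the sprung contacts against their stop or force the pack, and leave the watch, the loupe, the screwdriver and the microphone stand where they are.

Things in the scene. Friction and masses are not known exactly. Their poses are not given: they have to be found in the camera images.
- pack: Battery pack, 0.1-0.2 kg, dark with pale top plate; 70 (its x) x 38 (y) x 26 mm high; origin: centre of underside. Along x: low tongue with brass contacts, x -35 to -19 (32 wide, 8 high); body, x -19 to 26 (38 wide, 26 high, flat sides to grip); low foot, x 26 to 35 (38 wide, 10 high). Bottom edges rounded 2 mm. Starts flat on the 3 mm green mat, tongue roughly towards the robot.
- contact_end (a point): Middle of the low front edge of the pack's tongue: 35 mm from the pack's origin towards its -x, at underside level. Axes as the pack.
- tester: Watch-timing tester: grey fixed desk instrument, 172 x 180 x 45 mm high, flat top. Origin on the table under the bay's nominal centre; it spans x -72 to 100, y -62 to 118 mm about it. Axes: x from lip end to catch end of the bay, y across, z up. In it sits a darker battery plate with bay, lip, contacts and catch, clamped in slotted holes: its place along x differs by up to 5 mm either way and is not measured.
- bay (a point): Nominal centre of the bay floor, 31 mm above the table, 14 mm below the tester's top; axes as the tester. The true centre lies within 5 mm of it along x (y and z are as given). Pack home: origin at the true centre, axes parallel, lying on the floor, its top 12 mm above the tester's top. Grip that upper 12 mm: the rest is between the side walls, 39.6 mm apart, 2 mm lead-in at the top.
- catch (a joint): Metal catch at the bay's +x end, 34 wide, 3 mm thick, level with the tester's top. 0 open (starts 0 to 0.0015), 0.010 shut; slides to -x with about 2.5 N, stays where left. Open, its front is 3 mm behind the end wall; shut, it covers 7 mm of the pack's foot; it cannot pass unless the foot is down. Orange tab on it: 8 (x) x 16 (y) x 12 mm high, centre 66 mm from the true bay centre when open, 56 shut.
- lip (a point): Nominal middle of the yellow lip edge at the bay's -x end, at the tester's top: 28 mm from the bay centre (shifts with it). Lip 3 mm thick, its underside 11 mm above the bay floor; 7 mm of tongue lies under it when home. Lip edge to end wall: 63 mm, so the pack cannot go straight down: raise its foot end 10 to 17 degrees and push the tongue in under the lip along the floor.
- contacts_rest (a point): Nominal middle of the face, at rest, of the white sprung contact block under the lip, 31 mm from the bay centre (shifts with it). It can be pushed in to -x 7.5 mm to a hard stop; it pushes back with 3 N at rest, 5.4 N at 4 mm (pack home), 7.5 N at the stop, plus friction. It must be held 4.5 to 7 mm in while the foot passes the end wall.
- end_wall (a point): Nominal middle of the top edge of the end wall at the bay's +x end: 35 mm from the bay centre (shifts with it), 10.5 mm above the bay floor. The pack's foot comes down just in front of it and, when home, is pressed against it by the contacts.
- watch: Bystander: steel wristwatch head, 42 mm across, 9 mm thick; origin at the centre of its underside.
- loupe: Bystander: black eye loupe, 36 mm across, 28 mm high; origin at the centre of its underside.
- screwdriver: Bystander: small red screwdriver about 100 mm long lying along its x; origin under the middle of its handle.
- mic_stand: Bystander: black and metal microphone stand for watches, 90 mm x 70 mm x 92 mm high; origin at the centre of its underside.
There are look-alikes about, which are no part of the job. Of the things that look like the pack, the largest one is meant.

How it is judged (in metres and radians):
On the way, in this order (a step that is already met when the one before it is completed fails the run):
1. the pack's contact end is down in the bay at its lip end, with the other end still raised (x of contact_end in the frame of bay below -0.024 m and z of contact_end in the frame of bay below 0.006 m and angle between pack's own z axis and vertical above 0.1 rad), for 0.05 s.
2. the pack lies home and flat on the bay floor (z of pack in the frame of bay between -0.002 and 0.0018 m and x of pack in the frame of bay between -0.0075 and 0.0075 m and y of pack in the frame of bay between -0.0025 and 0.0025 m and angle between pack's own z axis and vertical below 0.035 rad), for 0.2 s.
3. the catch is slid shut over the pack's foot (value of joint catch above 0.007 m), for 0.2 s.
At the end, for the whole second after the job is handed in: The pack lies home in the bay, flat on its floor (underside within 2 mm of floor height, tilted less than 2 degrees, centred across within 2.5 mm, lengthwise within the bay's 5 mm of play plus 2.5 mm, at rest), and the catch is slid shut past 7 mm of its 10 mm travel, over the foot (all of step 2 and value of joint catch above 0.007 m and linear speed of pack below 0.01 m/s); the robot touches nothing.
It fails at once if the pack or the sprung contacts are forced (more than 35 N between pack and tester in all; the springs alone make about 11 N of it when the pack is home) (contact force between pack and tester above 35 N).
It fails at once if the watch is disturbed (moved more than 15 mm) (distance of watch from where it was at the start of the episode above 0.015 m).
It fails at once if the loupe is disturbed (moved more than 15 mm) (distance of loupe from where it was at the start of the episode above 0.015 m).
It fails at once if the screwdriver is disturbed (moved more than 15 mm) (distance of screwdriver from where it was at the start of the episode above 0.015 m).
It fails at once if the microphone stand is disturbed (moved more than 15 mm) (distance of mic_stand from where it was at the start of the episode above 0.015 m).
It also fails if it takes over 72 s, if anything falls off the work surface, if the arm or the gripper's body presses on something with over 40 N, if the wrist force passes 120 N, or if a joint passes its speed limit or range.

## Robot

A 6-joint arm with a two-finger parallel gripper is mounted at the origin on the work surface. World frame = base frame: x ahead of the robot, y to its left, z up, the work surface at z = 0. Lengths are in m, angles in degrees, forces in N, time in s.
With the tool pointing down it reaches from about 0.375 to 0.9 m from the base axis. Payload 3.1 kg.
Tool frame: the origin (TCP) lies midway between the tips of the shut fingers; the grasp point (between the pads) lies 19 mm behind it; z points along the fingers, y is the direction in which the jaws open and shut (so a half turn about z gives the same grasp; the last joint's range is limited). The gripper opens to 87 mm and grips with 3 to 60 N. Pads are 19 mm wide; open, the fingers measure 117 mm over their backs; the gripper's body (75 mm by 190 mm) begins 51 mm behind the grasp point.
Start: joints at [63.512, 30.224, 82.088, -0, 67.689, -10.227], TCP at [0.175, 0.6, 0.223] pointing down, gripper open.
Joint ranges: [-176.69, 176.69], [-43.24, 126.21], [12.49, 139.97], [-82, 262], [0, 151.66], [-163.58, 163.58]. Speed limits (degrees/s): [159.86, 159.86, 180, 180, 180, 180].

## Interface

Orientations are given as a 3x3 rotation matrix whose columns are the frame's x, y, z axes.
In Python, from rig import bot gives the robot as it stands.
- The arm moves only by the tool carry_out, never from a script. Its arguments are lists of equal length, an entry for each row: "grip": the gripper's target within -1 to 1 (fully open at 1, half-way at 0, shut at -1); "slide": the shift along the tool's x, y, z in mm, a list of three; "twist": the turn, a rotation vector about the tool's x, y, z in rad, a list of three. In form: {"grip": [grip, ...], "slide": [[dx, dy, dz], ...], "twist": [[wx, wy, wz], ...]}. A call has 1 to 12 rows; each row shifts and turns the pose as measured when the row begins, along the tool's axes as they then stand; what a row does not reach is not made up. A row lasts 1/10 s, in which the tool goes at most 50 mm and 8.59 degrees, less where a joint would pass 70% of its speed; a pose out of reach is approached as far as the arm can. A call is refused whole if a number of a shift passes 50 or a number of a turn 0.15, either way. A call with a gripper value outside its range is refused whole. The fingers move at their own pace and stop on an object; the grip force is fixed at half the most. Time passes only in rows, so rows that do not move let the fingers close. It gives the time, the measured TCP pose, the force and the opening at its end, in the units of the state.
- bot.read_state(): the state, without advancing time (a new reading comes with each control period).
- bot.capture(name): name is "side" or "top" or "wrist"; returns a dict with "color" (480x640x3 uint8, red, green, blue), "depth" (480x640 float32, m along the optical axis (not along the pixel's ray), 0 where there is no reading), "fx", "fy", "cx", "cy" (pixels), "k1" (the pictures are not rectified: a ray, as slopes to the right and down, at radius r is drawn at 1 + k1 r^2 times it, then the intrinsics apply), "position" and "rotation" of the camera in the world; the wrist camera has in their place "T_tool_cam" (4x4, takes a point from camera to tool coordinates, whose origin is the TCP and whose axes are the flange's). Camera axes: x right, y up, looking along -z (the intrinsics and any distortion apply to the point x, -y, -z); pixel columns grow to the right and rows downward; lengths in m; the calibration is good to about 2 mm. A picture is of the moment at which its call begins: read the wrist's pose just before it.
- bot.hand_in(): hands the job in, once; it reports no verdict.
The state is a dict: "time_s": time; "joint_positions": joint angles; "qvel": joint speeds; "tau": joint torques, N m; "position": TCP position; "tcp_rot": TCP orientation; "force": force on the tool from outside, world axes, zero at the start; "moment": the same for the moment, N m; "opening": opening from 0.0 (shut) to 1.0 (fully open).
Only numpy, scipy, OpenCV 4.12 (cv2) and the standard library are available. Lean on these libraries where they do the work, as an engineer would, in place of code of your own. Each camera call takes 0.05 s, during which the arm holds its last target.

## Working session

There is one attempt and no reset: what is moved stays moved. The work goes in short steps, Python scripts to look and compute and a tool call to move; the robot and the scene stay as the last step left them, time stands still between calls to the robot, and variables do not carry over. Pictures are saved under pics/ and viewed, and the job is handed in when it is done.

Besides the shell and the picture viewer there is one more tool, called after "Call:" in YAML: its name, and indented under it one key for each argument. carry_out: Moves the arm, as the interface text tells. Its arguments: {"type":"object","properties":{"grip":{"type":"array"},"slide":{"type":"array"},"twist":{"type":"array"}},"required":["grip","slide","twist"]}

```bash
ls; mkdir -p pics
python3 - <<'E'
from rig import bot
import cv2,numpy as np,pickle
s=bot.read_state();print(s)
for n in("top","side","wrist"):
    c=bot.capture(n);cv2.imwrite(f"pics/{n}0.png",c["color"][:,:,::-1]);pickle.dump((s,c),open(f"{n}0.pkl","wb"))
    print(n,{k:v for k,v in c.items() if k not in("color","depth")})
E
```

```text
pics
{'time_s': 0.0, 'joint_positions': array([ 6.35137200e+01,  3.02788716e+01,  8.21554396e+01, -1.62178347e-03,
        6.76881224e+01, -1.02289996e+01]), 'qvel': array([ 0.01103424, -0.1160678 , -0.02309028, -0.029778  ,  0.09260106,
       -0.00868256]), 'tau': array([-3.21153275e-03, -4.40046072e+01, -1.76592207e+01,  6.31632912e-02,
        5.83018397e-02, -1.61461403e-04]), 'position': array([0.17464051, 0.59935502, 0.22157789]), 'tcp_rot': array([[-9.60017142e-01,  2.79939679e-01, -9.29569512e-04],
       [ 2.79940999e-01,  9.60015278e-01, -1.92426235e-03],
       [ 3.53723550e-04, -2.10754946e-03, -9.99997717e-01]]), 'force': array([0.03412447, 1.11461748, 0.32249201]), 'moment': array([ 0.01020973, -0.00591044, -0.02395365]), 'opening': 0.9990102823025594}
top {'fx': 504.90090462027496, 'fy': 504.90090462027496, 'cx': 325.70318233481186, 'cy': 242.9013326255584, 'k1': -0.08546968898397302, 'position': array([ 0.29612487, -0.09472507,  1.15827795]), 'rotation': array([[ 0.02301006,  0.98351656, -0.179348  ],
       [-0.99971427,  0.02147449, -0.01049895],
       [-0.0064744
[... 169 characters left out ...]
tion': array([0.23767683, 0.80166587, 0.72825858]), 'rotation': array([[-0.96435599,  0.16216163, -0.20909597],
       [-0.26434346, -0.55505979,  0.78868952],
       [ 0.01183441,  0.81585062,  0.5781416 ]])}
wrist {'fx': 350.8931851610062, 'fy': 350.8931851610062, 'cx': 323.5807413010249, 'cy': 238.7746027016567, 'k1': 0.017623119756584888, 'T_tool_cam': array([[ 7.50474915e-04,  9.58550619e-01,  2.84921302e-01,
         7.94190314e-02],
       [ 9.99999307e-01, -4.60936027e-04, -1.08326011e-03,
         2.46392395e-04],
       [-9.07029155e-04,  2.84921917e-01, -9.58550300e-01,
        -1.62503794e-01],
       [ 0.00000000e+00,  0.00000000e+00,  0.00000000e+00,
         1.00000000e+00]])}
```

View pics/top0.png

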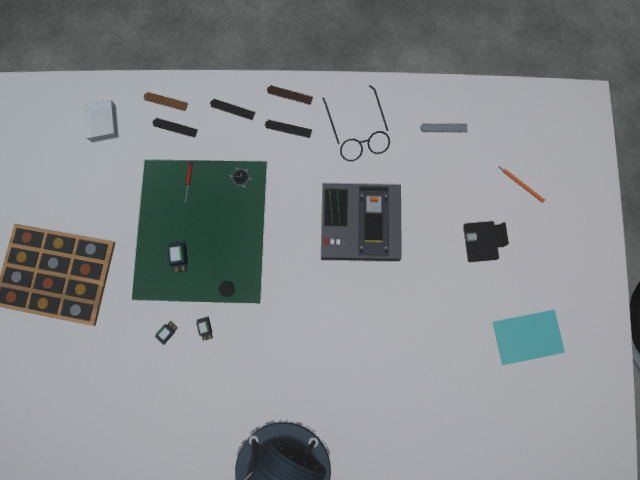

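View pics/side0.png

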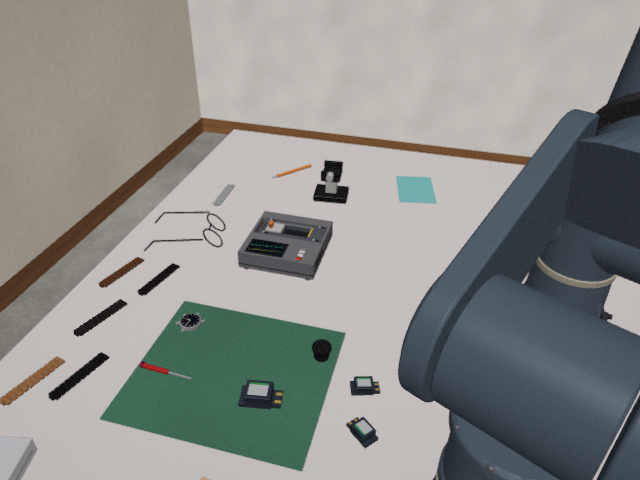

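View pics/wrist0.png

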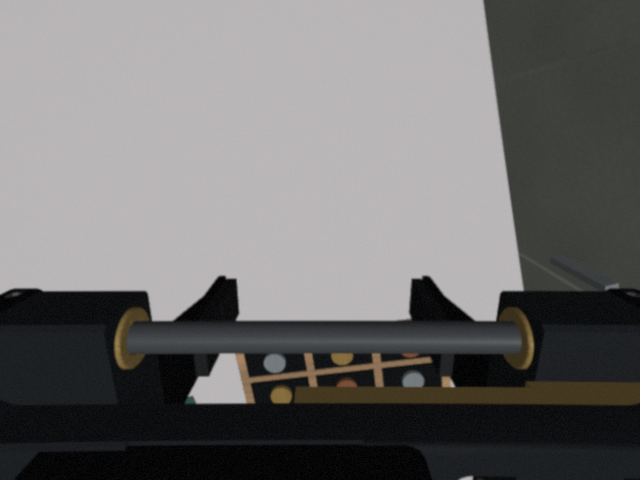

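Top view: pack at (178,254) on the mat, with its contacts pointing down in the picture towards the robot. The smaller look-alikes are at (205,328) and (166,332). The tester is at (361,221), with the yellow lip at (373,241) and the orange tab at (374,199). I'll measure from this view.

```bash
cat > h.py <<'E'
import numpy as np,cv2,pickle
def pose(c,s=None):
    if "T_tool_cam" in c:
        T=c["T_tool_cam"];R=s["tcp_rot"];return R@T[:3,:3],s["position"]+R@T[:3,3]
    return c["rotation"],c["position"]
def ray(c,uv,s=None):
    K=np.array([[c["fx"],0,c["cx"]],[0,c["fy"],c["cy"]],[0,0,1]])
    p=cv2.undistortPoints(np.array(uv,float).reshape(-1,1,2),K,np.array([c["k1"],0,0,0.]))[:,0]
    R,o=pose(c,s)
    return o,np.c_[p[:,0],-p[:,1],-np.ones(len(p))]@R.T
def onplane(c,uv,z,s=None):
    o,d=ray(c,uv,s);return o+d*((z-o[2])/d[:,2])[:,None]
def proj(c,P,s=None):
    R,o=pose(c,s);q=(np.atleast_2d(P)-o)@R
    x=q[:,0]/-q[:,2];y=-q[:,1]/-q[:,2];f=1+c["k1"]*(x*x+y*y)
    return np.c_[c["cx"]+c["fx"]*x*f,c["cy"]+c["fy"]*y*f]
def crop(c,x0,y0,x1,y1,k,name):
    cv2.imwrite("pics/"+name,cv2.resize(np.ascontiguousarray(c["color"][y0:y1,x0:x1,::-1]),None,fx=k,fy=k,interpolation=cv2.INTER_CUBIC))
def blobs(m,mn=5):
    n,l,st,ce=cv2.connectedComponentsWithStats(m.astype(np.uint8));return [(st[i].tolist(),ce[i].round(1).tolist()) for i in range(1,n) if st[i,4]>=mn]
E
python3 - <<'E'
from h import *
s,c=pickle.load(open("top0.pkl","rb"))
crop(c,130,150,290,310,4,"topA.png");crop(c,310,170,420,270,6,"topB.png")
for n,uv,z in[("pack",(177.5,252),.029),("tester c",(361,221),.045),("lip",(373,241),.045),("tab",(374,199),.057),("watch",(240,177),.009),("loupe",(227,289),.03),("screwdr",(188,180),.005),("mic",(482,241),.05)]:
    print(n,onplane(c,[uv],z)[0].round(4))
s,c=pickle.load(open("side0.pkl","rb"))
crop(c,230,200,345,285,6,"sideB.png")
E
```

```text
pack [0.4735 0.2558 0.029 ]
tester c [ 0.5511 -0.1614  0.045 ]
lip [ 0.5057 -0.1888  0.045 ]
tab [ 0.5999 -0.1895  0.057 ]
watch [0.6608 0.1254 0.009 ]
loupe [0.3918 0.1365 0.03  ]
screwdr [0.6526 0.2515 0.005 ]
mic [ 0.5102 -0.4339  0.05  ]
```

View pics/topA.png

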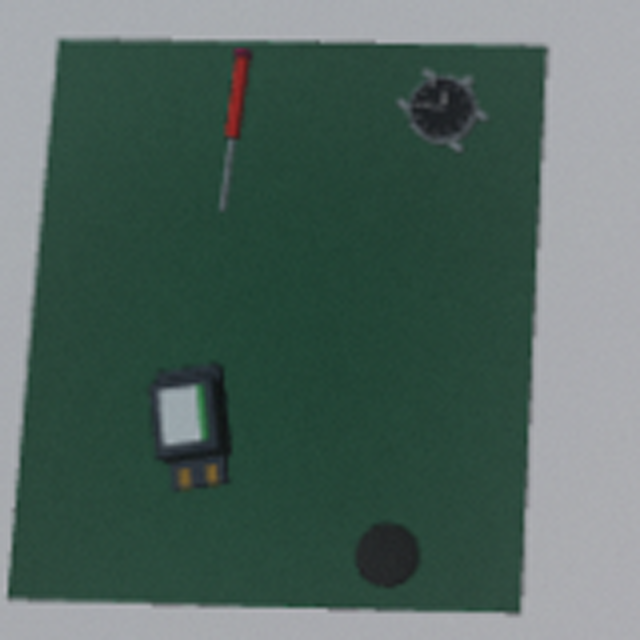

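View pics/topB.png

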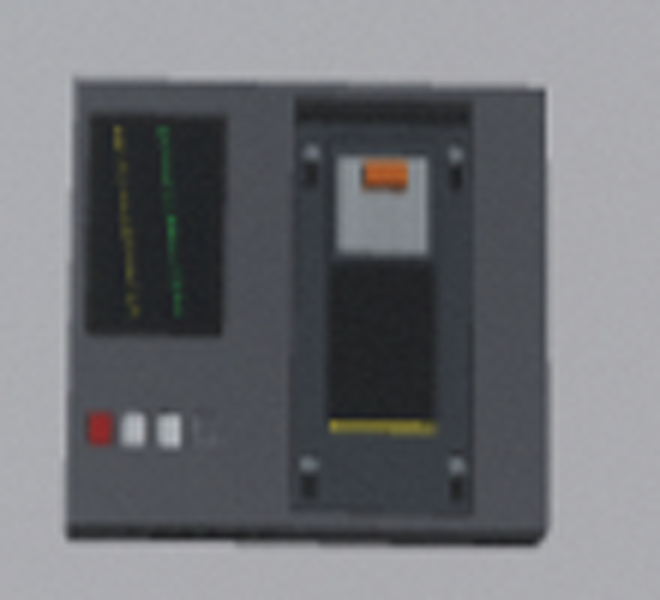

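View pics/sideB.png

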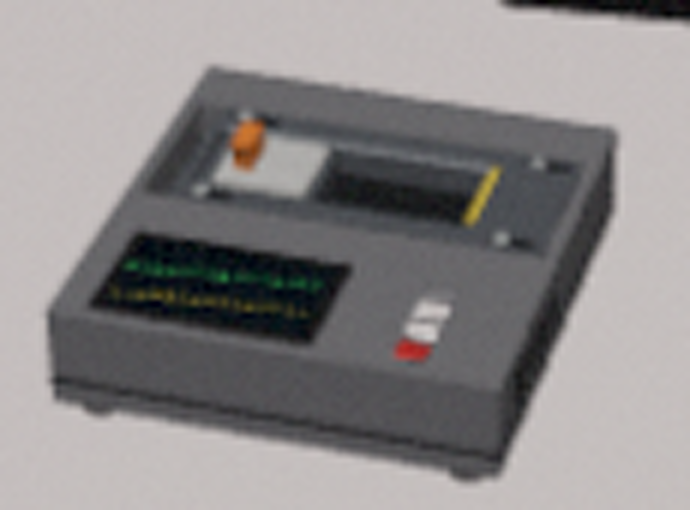

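Run:
```python
from h import *
s,c=pickle.load(open("top0.pkl","rb"))
im=c["color"].astype(int)
hsv=cv2.cvtColor(c["color"],cv2.COLOR_RGB2HSV)
o=(hsv[...,0]>8)&(hsv[...,0]<28)&(hsv[...,1]>110)&(hsv[...,2]>80)
o2=np.zeros_like(o);o2[255:280,165:195]=o[255:280,165:195]
print("brass",blobs(o2,2))
w=(im.min(2)>120);w2=np.zeros_like(w);w2[235:275,160:200]=w[235:275,160:200];b=blobs(w2);print("plate",b)
brc=np.array([x[1] for x in blobs(o2,2)]).mean(0)
P=onplane(c,[b[0][1]],.029)[0];B=onplane(c,[brc],.011)[0];print(P,B,np.degrees(np.arctan2(*(P-B)[[1,0]])))
ye=(hsv[...,0]>20)&(hsv[...,0]<35)&(hsv[...,1]>130)&(hsv[...,2]>100);y2=np.zeros_like(ye);y2[235:248,360:390]=ye[235:248,360:390]
ys,xs=np.nonzero(y2);L=onplane(c,np.c_[xs,ys],.045);print("lip",L.mean(0),np.polyfit(L[:,1],L[:,0],1))
g=cv2.inRange(c["color"],(50,50,50),(100,105,110))
k=onplane(c,[[310+75/6,170+80/6],[310+545/6,170+90/6],[310+68/6,170+525/6],[310+545/6,170+530/6]],.045);print(k)
```

```text
brass [([175, 267, 2, 4, 7], [175.6, 268.7]), ([182, 266, 2, 5, 8], [182.6, 268.0])]
plate [([170, 247, 10, 14, 119], [174.4, 253.4])]
[0.47004882 0.26277798 0.029     ] [0.43814297 0.25478841 0.011     ] 14.058391840037897
lip [ 0.50714655 -0.1894951   0.045     ] [0.03849028 0.51444027]
[[ 0.63777847 -0.07230235  0.045     ]
 [ 0.63784631 -0.25205844  0.045     ]
 [ 0.46579546 -0.07386255  0.045     ]
 [ 0.46775935 -0.25124287  0.045     ]]
```

Call:
carry_out:
  grip: [0.4, 0.4, 0.4, 0.4, 0.4, 0.4, 0.4, 0.4, 0.4, 0.4, 0.4, 0.4]
  slide:
    - [-40, -26, 5]
    - [-40, -26, 5]
    - [-40, -26, 5]
    - [-40, -26, 5]
    - [-40, -26, 5]
    - [-40, -26, 5]
    - [-40, -26, 5]
    - [-40, -26, 5]
    - [-30, -20, 5]
    - [-20, -15, 5]
    - [0, 0, 0]
    - [0, 0, 0]
  twist:
    - [0, 0, 0]
    - [0, 0, 0]
    - [0, 0, 0]
    - [0, 0, 0]
    - [0, 0, 0]
    - [0, 0, 0]
    - [0, 0, 0]
    - [0, 0, 0]
    - [0, 0, -0.1]
    - [0, 0, -0.1]
    - [0, 0, -0.1]
    - [0, 0, -0.09]

```text
time_s: 1.35
position: [0.476, 0.2535, 0.1669]
tcp_rot: [[-0.992, -0.124, 0.0], [-0.124, 0.992, 0.002], [-0.001, 0.002, -1.0]]
force: [-1.1, 0.2, 0.3]
opening: 0.703
```

```bash
cat > cap.py <<'E'
import sys
from h import *
from rig import bot
def cap(tag,n="wrist"):
    s=bot.read_state();c=bot.capture(n);pickle.dump((s,c),open(f"{n}{tag}.pkl","wb"));cv2.imwrite(f"pics/{n}{tag}.png",c["color"][:,:,::-1])
    R=s["tcp_rot"];print(round(s["time_s"],2),s["position"].round(4),"F",s["force"].round(1),"M",s["moment"].round(2),"op",round(s["opening"],3));print(R.round(4).tolist());return s,c
if __name__=="__main__":cap(sys.argv[1],*(sys.argv[2:3]))
E
python3 cap.py 1
```

```text
1.35 [0.476  0.2535 0.1669] F [-1.1  0.2  0.3] M [0.06 0.02 0.  ] op 0.703
[[-0.9923, -0.1239, 0.0003], [-0.1239, 0.9923, 0.0019], [-0.0005, 0.0018, -1.0]]
```

View pics/wrist1.png

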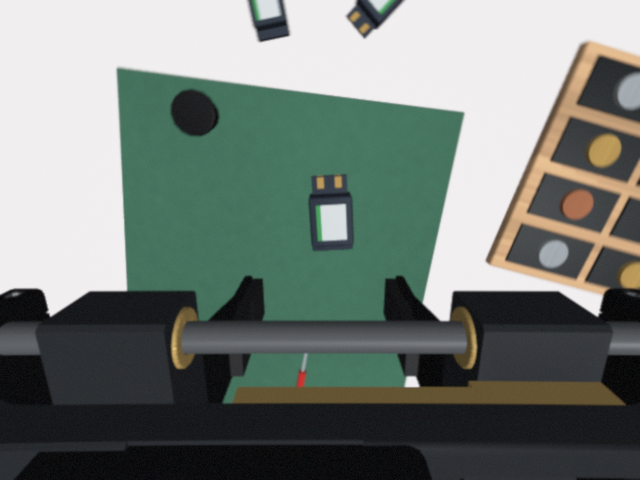

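Pack at about (331,215), tongue at (329,183), nearly aligned with the jaws. I'll measure its pose from this view.

Run:
```python
from h import *
s,c=pickle.load(open("wrist1.pkl","rb"))
crop(c,290,160,370,260,6,"w1c.png")
im=c["color"].astype(int)
print(im[210:214:2,300:365:3].tolist()[0])
```

```text
[[70, 115, 95], [73, 119, 99], [71, 119, 97], [48, 74, 67], [51, 59, 71], [55, 96, 76], [75, 160, 95], [199, 216, 211], [217, 223, 225], [216, 222, 224], [217, 223, 225], [218, 224, 225], [219, 225, 228], [219, 225, 226], [219, 225, 226], [187, 195, 199], [61, 69, 80], [53, 62, 72], [71, 118, 97], [71, 119, 97], [72, 119, 97], [71, 117, 96]]
```

View pics/w1c.png

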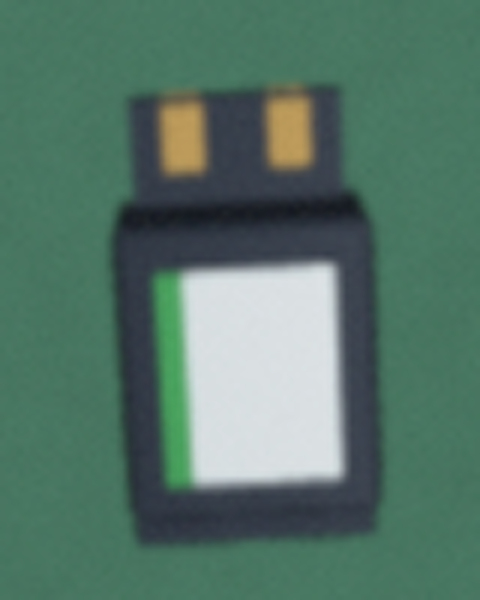

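Run:
```python
from h import *
s,c=pickle.load(open("wrist1.pkl","rb"))
im=c["color"].astype(int);hsv=cv2.cvtColor(c["color"],cv2.COLOR_RGB2HSV)
roi=np.zeros(im.shape[:2],bool);roi[165:258,300:362]=1
plate=roi&((im.min(2)>130)|((hsv[...,1]>125)&(hsv[...,0]>50)&(hsv[...,0]<75)))
ct,_=cv2.findContours(plate.astype(np.uint8),0,2);ct=max(ct,key=cv2.contourArea);r=cv2.minAreaRect(ct);print(r)
b=onplane(c,cv2.boxPoints(r),.029,s);print(b.round(4),np.linalg.norm(b[1]-b[0]),np.linalg.norm(b[2]-b[1]));m=b.mean(0)
br=roi&(hsv[...,0]>10)&(hsv[...,0]<28)&(hsv[...,1]>90);bb=[x for x in blobs(br,10)];print(bb)
B=onplane(c,[x[1] for x in bb],.011,s);print(B)
# tongue dark front mask
dk=roi&(im.max(2)<95)&(im[...,2]>=im[...,1]-3);
ys,xs=np.nonzero(dk&(np.arange(480)[:,None]<190));print(xs.min(),xs.max(),ys.min())
print("plate centre",m,"brass mean",B.mean(0))
d=m-B.mean(0);print("yaw from centres",np.degrees(np.arctan2(d[1],d[0])),"brass line",np.degrees(np.arctan2(-(B[1]-B[0])[0],(B[1]-B[0])[1]))%180)
for i in range(4):
    e=b[(i+1)%4]-b[i];print(np.degrees(np.arctan2(e[1],e[0])))
```

```text
((331.3707580566406, 222.17384338378906), (36.11098098754883, 29.898338317871094), 86.8201675415039)
[[0.4565 0.2452 0.029 ]
 [0.4519 0.2707 0.029 ]
 [0.4839 0.2771 0.029 ]
 [0.4888 0.2508 0.029 ]] 0.025931733494165873 0.032725260769871006
[([317, 177, 7, 12, 80], [320.0, 182.5]), ([335, 176, 7, 12, 79], [338.0, 181.6])]
[[0.43911591 0.24687142 0.011     ]
 [0.43629552 0.26289294 0.011     ]]
312 346 175
plate centre [0.4702745  0.26092243 0.029     ] brass mean [0.43770571 0.25488218 0.011     ]
yaw from centres 10.50677701491702 brass line 9.9839178230045
100.3517500917467
11.313796815972195
-79.55907032377912
-170.086313084576
```

Call:
carry_out:
  grip: [0.4, 0.4, 0.4, 0.4, 0.4, 0.4]
  slide:
    - [4.7, 8, 20]
    - [0, 0, 30]
    - [0, 0, 30]
    - [0, 0, 20]
    - [0, 0, 10]
    - [0, 0, 0]
  twist:
    - [0, 0, -0.056]
    - [0, 0, 0]
    - [0, 0, 0]
    - [0, 0, 0]
    - [0, 0, 0]
    - [0, 0, 0]

```text
time_s: 2.0
position: [0.4724, 0.2624, 0.0544]
tcp_rot: [[-0.984, -0.176, 0.005], [-0.176, 0.984, 0.003], [-0.006, 0.002, -1.0]]
force: [-0.0, -0.3, 0.6]
opening: 0.701
```

```bash
python3 cap.py 2
```

```text
2.0 [0.4724 0.2624 0.0544] F [-0.  -0.3  0.6] M [0.01 0.   0.04] op 0.701
[[-0.9844, -0.1759, 0.0052], [-0.1759, 0.9844, 0.0032], [-0.0057, 0.0022, -1.0]]
```

View pics/wrist2.png

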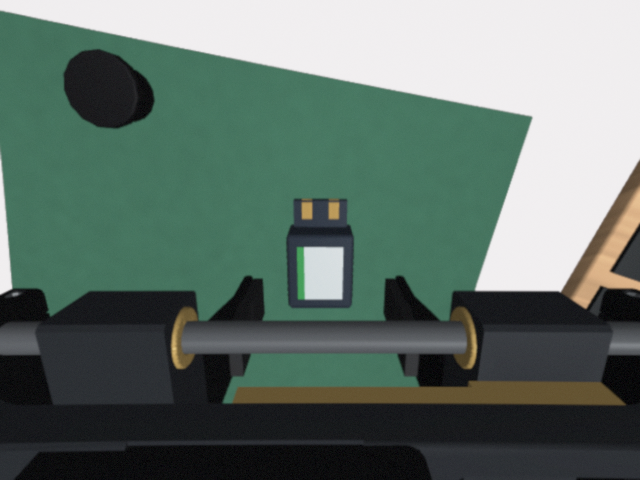

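Pack at (320,265), well aligned between the fingers. I'll refine the offset.

Run:
```python
from h import *
s,c=pickle.load(open("wrist2.pkl","rb"))
im=c["color"].astype(int);hsv=cv2.cvtColor(c["color"],cv2.COLOR_RGB2HSV)
roi=np.zeros(im.shape[:2],bool);roi[195:310,286:355]=1
plate=roi&((im.min(2)>130)|((hsv[...,1]>125)&(hsv[...,0]>50)&(hsv[...,0]<75)))
ct,_=cv2.findContours(plate.astype(np.uint8),0,2);ct=max(ct,key=cv2.contourArea);r=cv2.minAreaRect(ct)
b=onplane(c,cv2.boxPoints(r),.029,s);m=b.mean(0)
br=roi&(hsv[...,0]>10)&(hsv[...,0]<28)&(hsv[...,1]>90);bb=[x for x in blobs(br,20)];print(bb)
B=onplane(c,[x[1] for x in bb],.011,s);d=m-B.mean(0)
print(m,B.mean(0),np.linalg.norm(d[:2]),np.degrees(np.arctan2(d[1],d[0])),np.degrees(np.arctan2(-(B[1]-B[0])[0],(B[1]-B[0])[1])))
e=b[2]-b[1];print(np.degrees(np.arctan2(e[1],e[0])))
R=s["tcp_rot"];t=np.array([*m[:2],.019]);print("tool delta",R.T@(t-s["position"]),np.degrees(np.arctan2(R[1,0],R[0,0])))
```

```text
[([302, 202, 10, 17, 170], [306.5, 210.0]), ([329, 202, 10, 17, 169], [333.5, 210.0])]
[0.47037353 0.26099167 0.029     ] [0.43747926 0.25505855 0.011     ] 0.03342506979177896 10.224473394781107 10.141498606403918
11.085060309061015
tool delta [ 0.00240852 -0.00112502  0.03537019] -169.87014236842285
```

Call:
carry_out:
  grip: [0.4, 0.4, 0.4, 0.4, -1, -1, -1, -1, -1]
  slide:
    - [2.4, -1.1, 15]
    - [0, 0, 12]
    - [0, 0, 7]
    - [0, 0, 2]
    - [0, 0, 0]
    - [0, 0, 0]
    - [0, 0, 0]
    - [0, 0, 0]
    - [0, 0, 0]
  twist:
    - [0.002, 0.006, 0]
    - [0, 0, 0]
    - [0, 0, 0]
    - [0, 0, 0]
    - [0, 0, 0]
    - [0, 0, 0]
    - [0, 0, 0]
    - [0, 0, 0]
    - [0, 0, 0]

```text
time_s: 2.95
position: [0.4733, 0.2619, 0.0194]
tcp_rot: [[-0.984, -0.175, 0.007], [-0.175, 0.985, 0.002], [-0.008, 0.001, -1.0]]
force: [0.0, 0.8, -1.0]
opening: 0.434
```

```bash
python3 cap.py 3
```

```text
2.95 [0.4733 0.2619 0.0194] F [ 0.   0.8 -1. ] M [ 0.06 -0.04  0.03] op 0.434
[[-0.9845, -0.1753, 0.0072], [-0.1753, 0.9845, 0.0023], [-0.0075, 0.001, -1.0]]
```

View pics/wrist3.png

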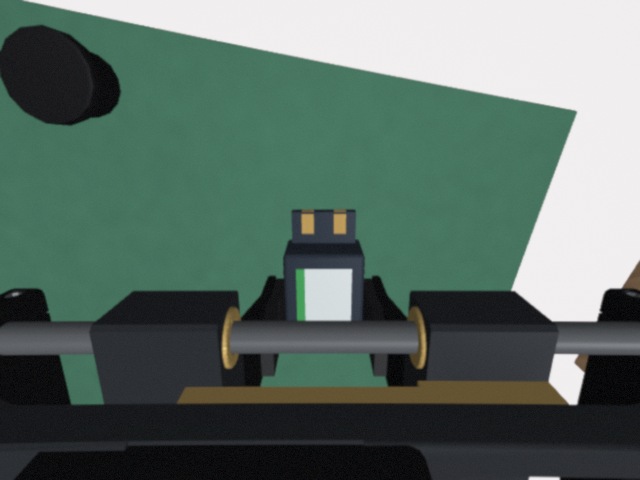

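Run:
```python
from h import *
s,c=pickle.load(open("wrist3.pkl","rb"))
im=c["color"].astype(int);hsv=cv2.cvtColor(c["color"],cv2.COLOR_RGB2HSV)
roi=np.zeros(im.shape[:2],bool);roi[205:240,288:360]=1
br=roi&(hsv[...,0]>10)&(hsv[...,0]<28)&(hsv[...,1]>90);bb=[x for x in blobs(br,20)];print(bb)
B=onplane(c,[x[1] for x in bb],.011,s)
R=s["tcp_rot"];print(((B-s["position"])@R*1000).round(2))
print("front edge", ((onplane(c,[[292,211],[355,210.5]],.011,s)-s["position"])@R*1000).round(2))
print("body top front", ((onplane(c,[[287,249],[362,248]],.029,s)-s["position"])@R*1000).round(2))
```

```text
[([302, 210, 12, 2, 24], [307.5, 210.5]), ([334, 210, 11, 2, 22], [339.0, 210.5]), ([301, 214, 13, 20, 247], [307.3, 223.4]), ([334, 214, 12, 20, 239], [339.5, 223.5])]
[[43.02 -7.05  8.05]
 [43.02  8.55  8.06]
 [36.43 -7.23  8.1 ]
 [36.38  8.89  8.11]]
front edge [[ 42.76 -14.73   8.04]
 [ 43.02  16.47   8.07]]
body top front [[ 28.85 -15.83  -9.86]
 [ 29.34  18.49  -9.83]]
```

Call:
carry_out:
  grip: [-1, -1, -1, -1, -1]
  slide:
    - [0, 0, -10]
    - [0, 0, -20]
    - [0, 0, -40]
    - [0, 0, -40]
    - [0, 0, -30]
  twist:
    - [0, 0, 0]
    - [0, 0, 0]
    - [0, 0, 0]
    - [0, 0.007, 0.08]
    - [0, 0, 0.08]

```text
time_s: 3.5
position: [0.4685, 0.2603, 0.161]
tcp_rot: [[-1.0, -0.011, -0.013], [-0.011, 1.0, -0.003], [0.013, -0.002, -1.0]]
force: [0.7, 0.2, -2.3]
opening: 0.433
```

Call:
carry_out:
  grip: [-1, -1, -1, -1, -1, -1, -1, -1, -1, -1, -1, -1]
  slide:
    - [-5, -20, 0]
    - [-10, -40, 0]
    - [-10, -40, 0]
    - [-12, -45, 0]
    - [-12, -45, 0]
    - [-12, -45, 0]
    - [-12, -45, 0]
    - [-12, -45, 0]
    - [-10, -40, 0]
    - [-10, -40, 0]
    - [-8, -30, 0]
    - [0, -10, 0]
  twist:
    - [0, -0.01, 0.01]
    - [0, 0, 0]
    - [0, 0, 0]
    - [0, 0, 0]
    - [0, 0, 0]
    - [0, 0, 0]
    - [0, 0, 0]
    - [0, 0, 0]
    - [0, 0, 0]
    - [0, 0, 0]
    - [0, 0, 0]
    - [0, 0, 0]

```text
time_s: 4.7
position: [0.5881, -0.1979, 0.1766]
tcp_rot: [[-1.0, -0.005, 0.019], [-0.005, 1.0, 0.001], [-0.019, 0.001, -1.0]]
force: [0.2, 0.4, -0.4]
opening: 0.431
```

```bash
python3 cap.py 4
```

```text
4.7 [ 0.5881 -0.1979  0.1766] F [ 0.2  0.4 -0.4] M [ 0.05  0.04 -0.02] op 0.431
[[-0.9998, -0.0053, 0.0192], [-0.0053, 1.0, 0.0007], [-0.0192, 0.0006, -0.9998]]
```

View pics/wrist4.png

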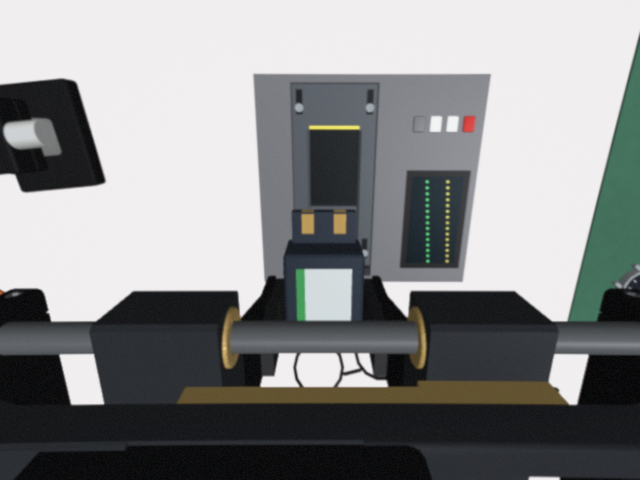

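```bash
cat > lip.py <<'E'
import sys
from h import *
s,c=pickle.load(open(f"wrist{sys.argv[1]}.pkl","rb"))
hsv=cv2.cvtColor(c["color"],cv2.COLOR_RGB2HSV);im=c["color"].astype(int)
m=(hsv[...,0]>22)&(hsv[...,0]<38)&(hsv[...,1]>120)&(hsv[...,2]>100)
m[:, :int(sys.argv[2])]=0;m[:,int(sys.argv[3]):]=0;m[int(sys.argv[4]):]=0
b=max(blobs(m),key=lambda x:x[0][4]);print(b)
x,y,w,h,_=b[0]
ys,xs=np.nonzero(m);bot_=np.array([[u,ys[xs==u].max()+.5] for u in range(x+2,x+w-2)])
L=onplane(c,bot_,.045,s);print("edge x,y",L.mean(0).round(4),"slope",np.polyfit(L[:,1],L[:,0],1)[0].round(4), "lip centre", onplane(c,[b[1]],.045,s)[0].round(4))
E
python3 lip.py 4 300 370 200
python3 - <<'E'
from h import *
s,c=pickle.load(open("wrist4.pkl","rb"));crop(c,245,65,385,215,5,"w4c.png")
print("tester corners lip end",onplane(c,[[254,74],[490,74]],.045,s).round(4))
g=c["color"][170].astype(int)[295:375,1];print(g.tolist())
E
```

```text
([309, 126, 50, 4, 196], [333.8, 127.5])
edge x,y [ 0.5076 -0.1895  0.045 ] slope -0.0058 lip centre [ 0.5061 -0.1893  0.045 ]
tester corners lip end [[ 0.4681 -0.2504  0.045 ]
 [ 0.4673 -0.0718  0.045 ]]
[95, 94, 94, 93, 96, 95, 95, 96, 96, 96, 95, 93, 87, 83, 71, 53, 40, 38, 38, 36, 40, 41, 40, 39, 42, 33, 36, 38, 38, 37, 40, 39, 39, 41, 39, 40, 39, 41, 43, 43, 42, 42, 41, 42, 39, 43, 41, 42, 42, 45, 45, 42, 42, 43, 45, 42, 44, 44, 44, 46, 43, 43, 51, 59, 69, 86, 100, 104, 103, 103, 105, 107, 105, 104, 108, 106, 105, 103, 95, 89]
```

View pics/w4c.png

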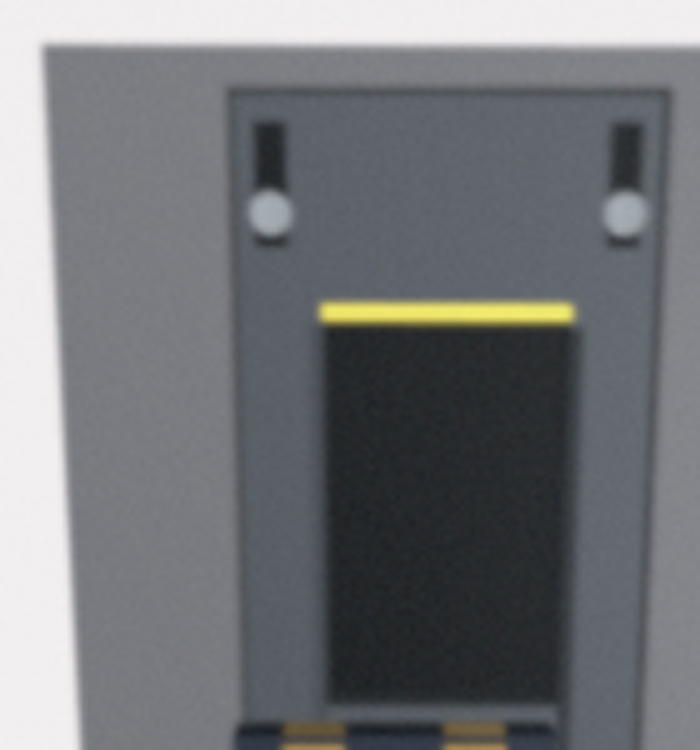

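Lip edge at x≈0.5076 in world, bay middle at y≈-0.190, tester yaw ≈0.3°. The pack hasn't shifted in the grip. I'll move above the bay and tilt.

Call:
carry_out:
  grip: [-1, -1, -1, -1, -1, -1]
  slide:
    - [15, 8, 25]
    - [15, 0, 25]
    - [9, 0, 20]
    - [0, 0, 0]
    - [0, 0, 0]
    - [0, 0, 0]
  twist:
    - [0, 0, 0.008]
    - [0, 0, 0]
    - [0, -0.08, 0]
    - [0, -0.08, 0]
    - [0, -0.08, 0]
    - [0, 0, 0]

```text
time_s: 5.35
position: [0.5442, -0.1789, 0.105]
tcp_rot: [[-0.966, -0.001, 0.258], [0.002, 1.0, 0.008], [-0.258, 0.009, -0.966]]
force: [-0.3, -0.0, -1.8]
opening: 0.433
```

```bash
python3 cap.py 5
cat > tip.py <<'E'
from h import *
from rig import bot
s=bot.read_state();R=s["tcp_rot"];PX,H=.007,.0164
tip=s["position"]+R@np.array([.035+PX,0,H]);foot=s["position"]+R@np.array([-.035+PX,0,H])
print("t",s["time_s"],"tip",(tip*1000).round(1),"foot",(foot*1000).round(1),"tilt",np.degrees(np.arcsin(-R[2,0])).round(2),"roll",np.degrees(R[2,1]).round(2),"yaw",np.degrees(np.arctan2(-R[1,0],-R[0,0])).round(2),"F",s["force"].round(1),"M",s["moment"].round(2),"tcp",(s["position"]*1000).round(1),"op",round(s["opening"],3))
E
python3 tip.py
```

```text
5.35 [ 0.5442 -0.1789  0.105 ] F [-0.3 -0.  -1.8] M [ 0.06  0.31 -0.02] op 0.433
[[-0.9661, -0.0006, 0.2581], [0.0016, 1.0, 0.0085], [-0.2581, 0.0086, -0.9661]]
t 5.4 tip [ 509.5 -179.5   79. ] foot [ 577.1 -179.5   97.1] tilt 15.03 roll 0.4 yaw -0.04 F [-0.9  0.4 -2.1] M [0.06 0.27 0.01] tcp [ 545.8 -179.6  105.7] op 0.431
```

View pics/wrist5.png

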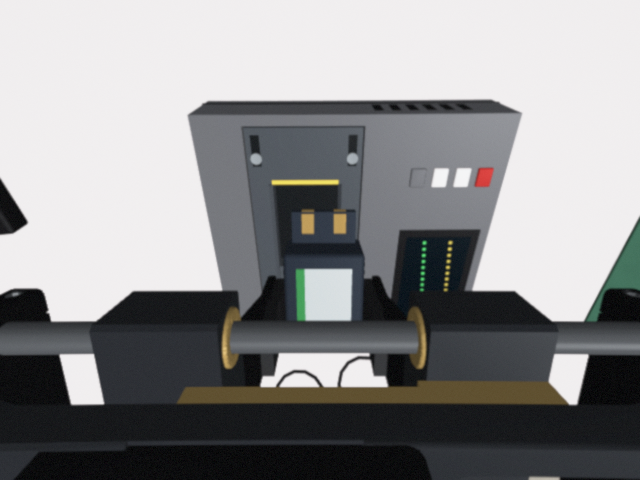

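```bash
python3 lip.py 5 260 350 200
```

```text
([272, 180, 66, 5, 330], [304.5, 182.0])
edge x,y [ 0.5082 -0.189   0.045 ] slope 0.0022 lip centre [ 0.5066 -0.189   0.045 ]
```

Call:
carry_out:
  grip: [-1, -1, -1]
  slide:
    - [-6, -5, 12]
    - [-2, -5.5, 4]
    - [0, 0, 0]
  twist:
    - [0.007, 0, 0]
    - [0, 0, 0.004]
    - [0, 0, 0]

```text
time_s: 5.7
position: [0.5622, -0.1905, 0.0932]
tcp_rot: [[-0.965, 0.002, 0.262], [0.001, 1.0, -0.003], [-0.262, -0.002, -0.965]]
force: [0.1, 0.3, -1.9]
opening: 0.433
```

```bash
python3 cap.py 6;python3 tip.py; python3 lip.py 6 260 350 205
```

```text
5.7 [ 0.5622 -0.1905  0.0932] F [ 0.1  0.3 -1.9] M [-0.03  0.25  0.  ] op 0.433
[[-0.9651, 0.0018, 0.2619], [0.0012, 1.0, -0.0025], [-0.2619, -0.0022, -0.9651]]
t 5.75 tip [ 525.6 -190.1   66.4] foot [ 593.2 -190.2   84.7] tilt 15.17 roll -0.09 yaw -0.07 F [ 0.1 -1.3 -1.9] M [ 0.03  0.23 -0.02] tcp [ 561.9 -190.1   93.3] op 0.432
([289, 156, 61, 6, 364], [319.2, 158.5])
edge x,y [ 0.5079 -0.1922  0.045 ] slope 0.0004 lip centre [ 0.5062 -0.1921  0.045 ]
```

View pics/wrist6.png

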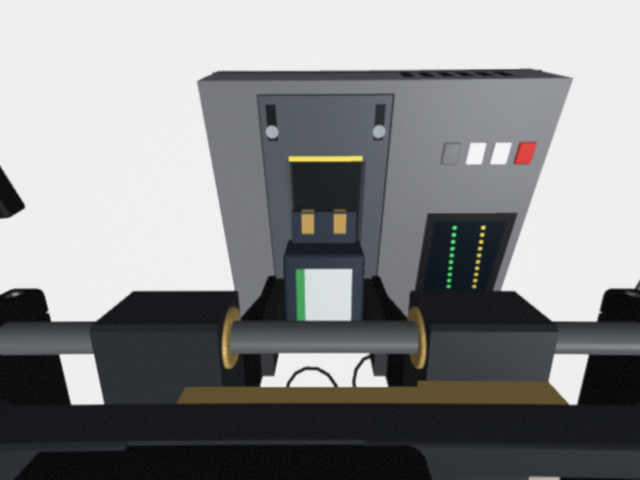

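```bash
python3 lip.py 6 260 380 205
```

```text
([289, 156, 73, 6, 435], [325.1, 158.5])
edge x,y [ 0.5079 -0.1889  0.045 ] slope 0.0006 lip centre [ 0.5063 -0.1889  0.045 ]
```

Call:
carry_out:
  grip: [-1, -1, -1, -1]
  slide:
    - [9, 0, 4]
    - [6, 0, 5]
    - [2, 0, 5]
    - [0, 0, 0]
  twist:
    - [0, 0, 0]
    - [0, 0, 0]
    - [0, 0, 0]
    - [0, 0, 0]

```text
time_s: 6.15
position: [0.5482, -0.1899, 0.0735]
tcp_rot: [[-0.965, 0.001, 0.261], [0.001, 1.0, -0.001], [-0.261, -0.001, -0.965]]
force: [0.2, -0.1, -1.6]
opening: 0.43
```

```bash
python3 cap.py 7;python3 tip.py; python3 lip.py 7 260 380 225
```

```text
6.15 [ 0.5482 -0.1899  0.0735] F [ 0.2 -0.1 -1.6] M [ 0.03  0.3  -0.03] op 0.43
[[-0.9654, 0.0012, 0.2606], [0.0009, 1.0, -0.0013], [-0.2606, -0.001, -0.9654]]
t 6.2 tip [ 512.1 -190.    47. ] foot [ 579.7 -190.    65.3] tilt 15.12 roll -0.07 yaw -0.05 F [ 0.8  0.3 -2. ] M [0.   0.25 0.03] tcp [ 548.4 -190.    73.8] op 0.434
([286, 196, 77, 5, 385], [324.0, 198.0])
edge x,y [ 0.5079 -0.1889  0.045 ] slope 0.0003 lip centre [ 0.5065 -0.1889  0.045 ]
```

View pics/wrist7.png

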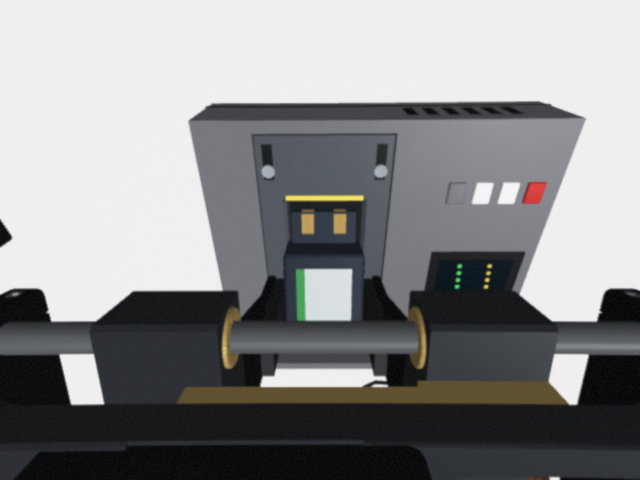

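Call:
carry_out:
  grip: [-1, -1, -1, -1]
  slide:
    - [0, 0, 3]
    - [0.7, 0, 3]
    - [0.7, 0, 3]
    - [0, 0, 0]
  twist:
    - [0, 0, 0]
    - [0, 0, 0]
    - [0, 0, 0]
    - [0, 0, 0]

```text
time_s: 6.6
position: [0.55, -0.1905, 0.0644]
tcp_rot: [[-0.965, 0.001, 0.262], [0.001, 1.0, -0.002], [-0.262, -0.002, -0.965]]
force: [-0.4, -0.5, -0.9]
opening: 0.432
```

```bash
python3 tip.py
```

```text
t 6.6 tip [ 513.8 -190.5   37.5] foot [ 581.3 -190.5   55.9] tilt 15.19 roll -0.12 yaw -0.05 F [-0.4 -0.5 -0.9] M [ 0.05  0.24 -0.01] tcp [ 550.  -190.5   64.4] op 0.432
```

Call:
carry_out:
  grip: [-1, -1, -1, -1]
  slide:
    - [0.4, 0.5, 1.5]
    - [0.4, 0, 1.5]
    - [0.3, 0, 1]
    - [0, 0, 0]
  twist:
    - [0, 0, 0]
    - [0, 0, 0]
    - [0, 0, 0]
    - [0, 0, 0]

```text
time_s: 7.0
position: [0.5503, -0.1899, 0.06]
tcp_rot: [[-0.965, 0.001, 0.262], [0.001, 1.0, -0.003], [-0.262, -0.002, -0.965]]
force: [-0.2, 0.5, -2.1]
opening: 0.431
```

```bash
python3 tip.py
```

```text
t 7.0 tip [ 514.  -190.    33.2] foot [ 581.6 -190.    51.6] tilt 15.22 roll -0.13 yaw -0.04 F [-0.2  0.5 -2.1] M [ 0.    0.19 -0.  ] tcp [ 550.3 -189.9   60. ] op 0.431
```

Call:
carry_out:
  grip: [-1, -1, -1]
  slide:
    - [0.4, 0, 0.8]
    - [0.4, 0, 0.8]
    - [0.2, 0, 0.6]
  twist:
    - [0, 0, 0]
    - [0, 0, 0]
    - [0, 0, 0]

```text
time_s: 7.3
position: [0.55, -0.19, 0.0577]
tcp_rot: [[-0.965, 0.001, 0.263], [0.0, 1.0, -0.003], [-0.263, -0.003, -0.965]]
force: [0.4, 0.0, -1.5]
opening: 0.434
```

```bash
python3 tip.py;python3 cap.py 8
```

```text
t 7.3 tip [ 513.8 -190.1   30.8] foot [ 581.4 -190.1   49.2] tilt 15.24 roll -0.15 yaw -0.02 F [ 0.4  0.  -1.5] M [0.07 0.23 0.01] tcp [ 550.  -190.    57.7] op 0.434
7.3 [ 0.55   -0.19    0.0577] F [ 0.4  0.  -1.5] M [0.07 0.23 0.01] op 0.434
[[-0.9648, 0.0012, 0.2629], [0.0004, 1.0, -0.0029], [-0.2629, -0.0027, -0.9648]]
```

View pics/wrist8.png

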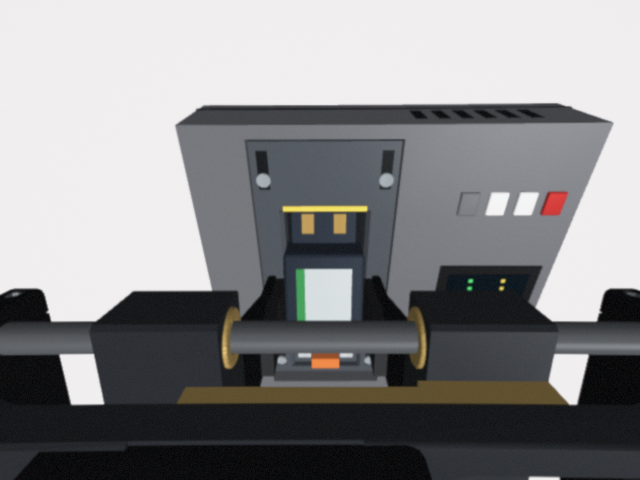

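Call:
carry_out:
  grip: [-1, -1, -1]
  slide:
    - [0.2, 0, 0.6]
    - [0.1, 0, 0.5]
    - [0.1, 0, 0.5]
  twist:
    - [0, 0, 0]
    - [0, 0, 0]
    - [0, 0, 0]

```text
time_s: 7.65
position: [0.5503, -0.1901, 0.0564]
tcp_rot: [[-0.965, 0.001, 0.264], [0.001, 1.0, -0.003], [-0.264, -0.003, -0.965]]
force: [-1.5, 0.5, 2.5]
opening: 0.433
```

```bash
python3 tip.py
```

```text
t 7.65 tip [ 514.1 -190.1   29.5] foot [ 581.7 -190.2   47.9] tilt 15.28 roll -0.16 yaw -0.04 F [-1.5  0.5  2.5] M [0.1  0.31 0.02] tcp [ 550.3 -190.1   56.4] op 0.433
```

Call:
carry_out:
  grip: [-1, -1, -1, -1]
  slide:
    - [1.4, 0, -0.6]
    - [1.4, 0, -0.4]
    - [1.4, 0, -0.4]
    - [0.7, 0, -0.2]
  twist:
    - [0, 0, 0]
    - [0, 0, 0]
    - [0, 0, 0]
    - [0, 0, 0]

```text
time_s: 8.05
position: [0.5454, -0.1902, 0.0569]
tcp_rot: [[-0.964, 0.001, 0.265], [0.001, 1.0, -0.004], [-0.265, -0.003, -0.964]]
force: [0.9, 1.0, -1.0]
opening: 0.432
```

```bash
python3 tip.py; python3 cap.py 9
```

```text
t 8.05 tip [ 509.3 -190.2   30. ] foot [ 576.8 -190.3   48.5] tilt 15.35 roll -0.19 yaw -0.03 F [ 0.9  1.  -1. ] M [0.19 0.04 0.01] tcp [ 545.4 -190.2   56.9] op 0.432
8.05 [ 0.5454 -0.1902  0.0569] F [ 0.9  1.  -1. ] M [0.19 0.04 0.01] op 0.432
[[-0.9643, 0.0015, 0.2648], [0.0006, 1.0, -0.0036], [-0.2648, -0.0033, -0.9643]]
```

View pics/wrist9.png

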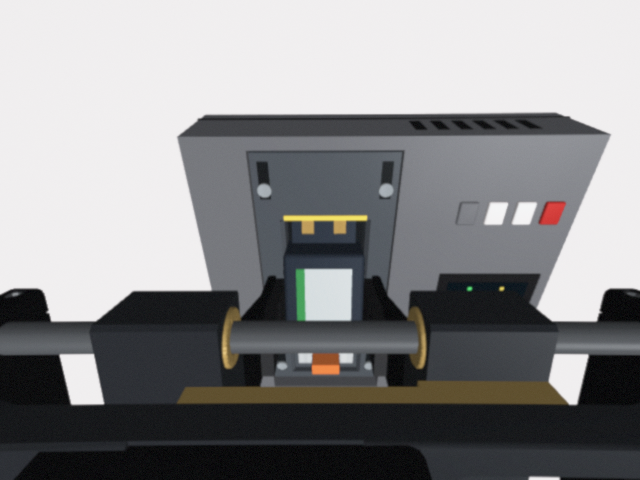

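Call:
carry_out:
  grip: [-1, -1, -1]
  slide:
    - [1.2, 0, -0.3]
    - [1.2, 0, -0.3]
    - [0.8, 0, -0.2]
  twist:
    - [0, 0.002, 0]
    - [0, 0.002, 0]
    - [0, 0, 0]

```text
time_s: 8.4
position: [0.5429, -0.1903, 0.0571]
tcp_rot: [[-0.965, 0.002, 0.262], [0.001, 1.0, -0.004], [-0.262, -0.003, -0.965]]
force: [4.1, 2.2, -2.7]
opening: 0.431
```

```bash
python3 tip.py
```

```text
t 8.4 tip [ 506.7 -190.3   30.2] foot [ 574.2 -190.4   48.6] tilt 15.2 roll -0.19 yaw -0.09 F [ 4.1  2.2 -2.7] M [ 0.63 -0.66  0.12] tcp [ 542.9 -190.3   57.1] op 0.431
```

Call:
carry_out:
  grip: [-1, -1, -1]
  slide:
    - [1.2, 0.3, -0.4]
    - [1.2, 0.2, -0.4]
    - [1.2, 0, -0.4]
  twist:
    - [0, 0, 0]
    - [0, 0, 0]
    - [0, 0, 0]

```text
time_s: 8.7
position: [0.541, -0.1903, 0.0576]
tcp_rot: [[-0.964, 0.003, 0.265], [0.002, 1.0, -0.006], [-0.265, -0.005, -0.964]]
force: [5.9, 3.3, -3.1]
opening: 0.43
```

```bash
python3 tip.py
```

```text
t 8.7 tip [ 504.9 -190.3   30.6] foot [ 572.3 -190.4   49.2] tilt 15.39 roll -0.28 yaw -0.09 F [ 5.9  3.3 -3.1] M [ 0.55 -0.81  0.14] tcp [ 541.  -190.3   57.6] op 0.43
```

Call:
carry_out:
  grip: [-1, -1, -1]
  slide:
    - [0.6, 0.4, 0.8]
    - [0.6, 0.4, 0.8]
    - [0.6, 0, 0]
  twist:
    - [0.003, 0.015, 0]
    - [0.002, 0.015, 0]
    - [0, 0, 0]

```text
time_s: 9.0
position: [0.5412, -0.1901, 0.0563]
tcp_rot: [[-0.971, 0.006, 0.239], [0.003, 1.0, -0.013], [-0.239, -0.012, -0.971]]
force: [4.3, 3.1, -3.5]
opening: 0.433
```

```bash
python3 tip.py
```

```text
t 9.0 tip [ 504.3 -190.2   30.3] foot [ 572.3 -190.4   47.1] tilt 13.82 roll -0.67 yaw -0.16 F [ 4.3  3.1 -3.5] M [ 0.69 -0.71  0.16] tcp [ 541.2 -190.1   56.3] op 0.433
```

Call:
carry_out:
  grip: [-1, -1, -1]
  slide:
    - [1, 0.3, 0]
    - [1, 0.2, 0]
    - [1, 0, 0]
  twist:
    - [-0.007, 0, -0.003]
    - [-0.007, 0, 0]
    - [0, 0, 0]

```text
time_s: 9.3
position: [0.5407, -0.1903, 0.0566]
tcp_rot: [[-0.97, 0.0, 0.244], [0.0, 1.0, -0.0], [-0.244, -0.0, -0.97]]
force: [6.1, 3.8, -1.2]
opening: 0.431
```

```bash
python3 tip.py
```

```text
t 9.3 tip [ 504.  -190.3   30.4] foot [ 571.8 -190.3   47.5] tilt 14.15 roll -0.01 yaw -0.02 F [ 6.1  3.8 -1.2] M [ 0.76 -1.05  0.19] tcp [ 540.7 -190.3   56.6] op 0.431
```

Call:
carry_out:
  grip: [-1, -1]
  slide:
    - [1.6, 1, 0]
    - [1.8, 0.5, 0]
  twist:
    - [0, 0, 0]
    - [0, 0, 0]

```text
time_s: 9.5
position: [0.5397, -0.1903, 0.0567]
tcp_rot: [[-0.968, 0.002, 0.25], [0.001, 1.0, -0.004], [-0.25, -0.003, -0.968]]
force: [6.9, 4.7, -0.8]
opening: 0.432
```

```bash
python3 tip.py;python3 cap.py 10
```

```text
t 9.5 tip [ 503.1 -190.3   30.4] foot [ 570.9 -190.4   47.8] tilt 14.46 roll -0.18 yaw -0.06 F [ 6.9  4.7 -0.8] M [ 0.72 -1.15  0.17] tcp [ 539.7 -190.3   56.7] op 0.432
9.5 [ 0.5397 -0.1903  0.0567] F [ 6.9  4.7 -0.8] M [ 0.72 -1.15  0.17] op 0.432
[[-0.9683, 0.0019, 0.2497], [0.0011, 1.0, -0.0036], [-0.2497, -0.0032, -0.9683]]
```

View pics/wrist10.png

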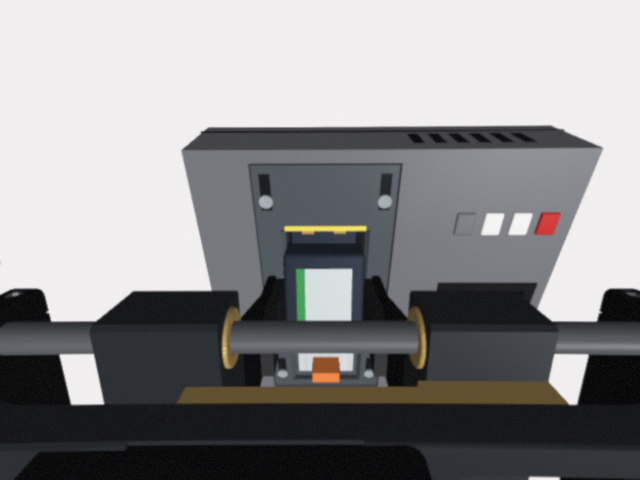

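Call:
carry_out:
  grip: [-1, -1]
  slide:
    - [1, -1.2, 0]
    - [1, -1.2, 0]
  twist:
    - [0, 0, 0]
    - [0, 0, 0]

```text
time_s: 9.75
position: [0.5393, -0.1905, 0.057]
tcp_rot: [[-0.968, 0.004, 0.252], [0.004, 1.0, 0.0], [-0.252, 0.001, -0.968]]
force: [9.4, 7.8, -2.6]
opening: 0.429
```

```bash
python3 tip.py
```

```text
t 9.75 tip [ 502.8 -190.3   30.5] foot [ 570.6 -190.6   48.2] tilt 14.62 roll 0.07 yaw -0.23 F [ 9.4  7.8 -2.6] M [ 1.51 -1.6   0.37] tcp [ 539.3 -190.5   57. ] op 0.429
```

Call:
carry_out:
  grip: [-1, -1]
  slide:
    - [0.5, 2, 0]
    - [0.8, 1.5, 0]
  twist:
    - [0, 0, -0.004]
    - [0, 0, 0]

```text
time_s: 9.95
position: [0.5407, -0.1896, 0.0576]
tcp_rot: [[-0.966, -0.0, 0.258], [-0.002, 1.0, -0.006], [-0.258, -0.006, -0.966]]
force: [4.2, -2.3, -3.5]
opening: 0.436
```

```bash
python3 tip.py
```

```text
t 9.95 tip [ 504.4 -189.8   30.9] foot [ 572.  -189.7   48.9] tilt 14.97 roll -0.34 yaw 0.1 F [ 4.2 -2.3 -3.5] M [-0.24 -0.55  0.03] tcp [ 540.7 -189.6   57.6] op 0.436
```

Call:
carry_out:
  grip: [-1, -1, -1]
  slide:
    - [1.8, -0.3, 1]
    - [1.8, 0, 1]
    - [1.8, 0, 0.5]
  twist:
    - [-0.005, 0.015, 0]
    - [0, 0.015, 0]
    - [0, 0.01, 0]

```text
time_s: 10.25
position: [0.5391, -0.1904, 0.0558]
tcp_rot: [[-0.975, 0.003, 0.224], [0.003, 1.0, -0.001], [-0.224, -0.0, -0.975]]
force: [8.9, 5.0, 0.4]
opening: 0.427
```

```bash
python3 tip.py
```

```text
t 10.25 tip [ 501.8 -190.3   30.4] foot [ 570.  -190.5   46.1] tilt 12.93 roll -0.02 yaw -0.19 F [8.9 5.  0.4] M [ 1.11 -1.59  0.25] tcp [ 539.1 -190.4   55.8] op 0.427
```

Call:
carry_out:
  grip: [-1, -1, -1]
  slide:
    - [1.8, 1, 0.6]
    - [1.4, 0.8, 1]
    - [1.4, 0.6, 1]
  twist:
    - [0, 0.01, -0.003]
    - [0, 0.015, 0]
    - [0, 0.015, 0]

```text
time_s: 10.55
position: [0.5395, -0.1902, 0.0545]
tcp_rot: [[-0.981, 0.004, 0.191], [0.003, 1.0, -0.006], [-0.192, -0.005, -0.981]]
force: [6.1, 3.2, 2.1]
opening: 0.429
```

```bash
python3 tip.py; python3 cap.py 11
```

```text
t 10.55 tip [ 501.4 -190.2   30.3] foot [ 570.2 -190.4   43.8] tilt 11.04 roll -0.3 yaw -0.18 F [6.1 3.2 2.1] M [ 0.72 -1.14  0.2 ] tcp [ 539.5 -190.2   54.5] op 0.429
10.55 [ 0.5395 -0.1902  0.0545] F [6.1 3.2 2.1] M [ 0.72 -1.14  0.2 ] op 0.429
[[-0.9815, 0.0042, 0.1915], [0.0031, 1.0, -0.0059], [-0.1915, -0.0052, -0.9815]]
```

View pics/wrist11.png

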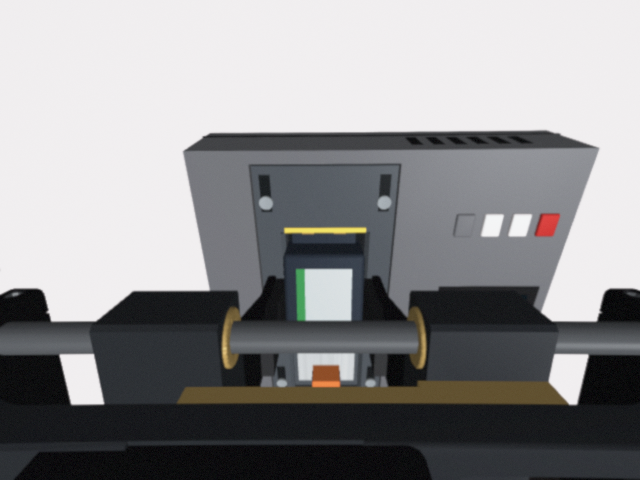

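Call:
carry_out:
  grip: [-1, -1, -1]
  slide:
    - [2.3, 1, 0]
    - [2.3, 1, 0.2]
    - [2.2, 0.6, 0.2]
  twist:
    - [-0.004, 0, -0.003]
    - [0, 0.005, 0]
    - [0, 0.005, 0]

```text
time_s: 10.9
position: [0.5388, -0.1903, 0.0548]
tcp_rot: [[-0.981, 0.005, 0.192], [0.003, 1.0, -0.008], [-0.192, -0.007, -0.981]]
force: [8.8, 4.6, -2.4]
opening: 0.434
```

```bash
python3 tip.py
```

```text
t 10.9 tip [ 500.8 -190.3   30.7] foot [ 569.5 -190.5   44.1] tilt 11.06 roll -0.39 yaw -0.18 F [ 8.8  4.6 -2.4] M [ 0.94 -1.66  0.28] tcp [ 538.8 -190.3   54.8] op 0.434
```

Call:
carry_out:
  grip: [-1, -1, -1]
  slide:
    - [2.2, 1, 0.8]
    - [2, 1, 1]
    - [2, 0.8, 1]
  twist:
    - [-0.004, 0.02, -0.004]
    - [-0.002, 0.025, 0]
    - [0, 0.025, 0]

```text
time_s: 11.2
position: [0.5388, -0.1902, 0.0529]
tcp_rot: [[-0.991, 0.005, 0.132], [0.004, 1.0, -0.007], [-0.132, -0.007, -0.991]]
force: [7.6, 4.0, -2.0]
opening: 0.432
```

```bash
python3 tip.py
```

```text
t 11.2 tip [ 499.3 -190.1   31.1] foot [ 568.7 -190.4   40.3] tilt 7.61 roll -0.39 yaw -0.24 F [ 7.6  4.  -2. ] M [ 0.75 -1.55  0.19] tcp [ 538.8 -190.2   52.9] op 0.432
```

Call:
carry_out:
  grip: [-1, -1, -1]
  slide:
    - [0.8, 1, 1.8]
    - [0.8, 1, 1.8]
    - [0.8, 0.8, 1.8]
  twist:
    - [-0.004, 0.025, -0.004]
    - [-0.002, 0.025, 0]
    - [0, 0.025, 0]

```text
time_s: 11.5
position: [0.5409, -0.1901, 0.0492]
tcp_rot: [[-0.998, 0.003, 0.063], [0.002, 1.0, -0.007], [-0.063, -0.007, -0.998]]
force: [4.4, 1.2, 4.0]
opening: 0.43
```

```bash
python3 tip.py
```

```text
t 11.5 tip [ 500.1 -190.2   30.1] foot [ 569.9 -190.3   34.6] tilt 3.62 roll -0.38 yaw -0.14 F [4.4 1.2 4. ] M [ 0.55 -0.66  0.1 ] tcp [ 540.9 -190.1   49.2] op 0.43
```

Call:
carry_out:
  grip: [-1, -1, -1]
  slide:
    - [0, 0.4, 1.2]
    - [0, 0.3, 1.2]
    - [0, 0.3, 0.8]
  twist:
    - [-0.004, 0.022, 0]
    - [-0.002, 0.022, 0]
    - [0, 0.015, 0]

```text
time_s: 11.8
position: [0.542, -0.1901, 0.0474]
tcp_rot: [[-1.0, 0.003, 0.003], [0.003, 1.0, -0.003], [-0.003, -0.003, -1.0]]
force: [3.5, 0.7, 1.1]
opening: 0.431
```

```bash
python3 tip.py; python3 cap.py 12; python3 cap.py 12 side; python3 -c "
from h import *
s,c=pickle.load(open('side12.pkl','rb'));crop(c,230,190,350,290,6,'side12c.png')"
```

```text
t 11.8 tip [ 500.  -190.    30.8] foot [ 570.  -190.3   31. ] tilt 0.2 roll -0.15 yaw -0.19 F [3.5 0.7 1.1] M [ 0.4  -0.66  0.07] tcp [ 542.  -190.1   47.4] op 0.431
11.8 [ 0.542  -0.1901  0.0474] F [3.5 0.7 1.1] M [ 0.4  -0.66  0.07] op 0.431
[[-1.0, 0.0034, 0.0034], [0.0034, 1.0, -0.0026], [-0.0034, -0.0026, -1.0]]
11.85 [ 0.5422 -0.1902  0.0473] F [3.  1.  2.5] M [ 0.29 -0.49  0.12] op 0.436
[[-1.0, 0.0031, 0.0032], [0.0031, 1.0, -0.0027], [-0.0032, -0.0027, -1.0]]
```

View pics/wrist12.png

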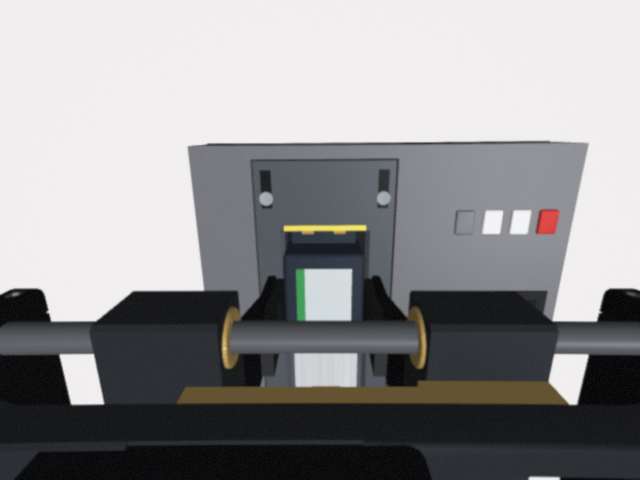

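View pics/side12c.png

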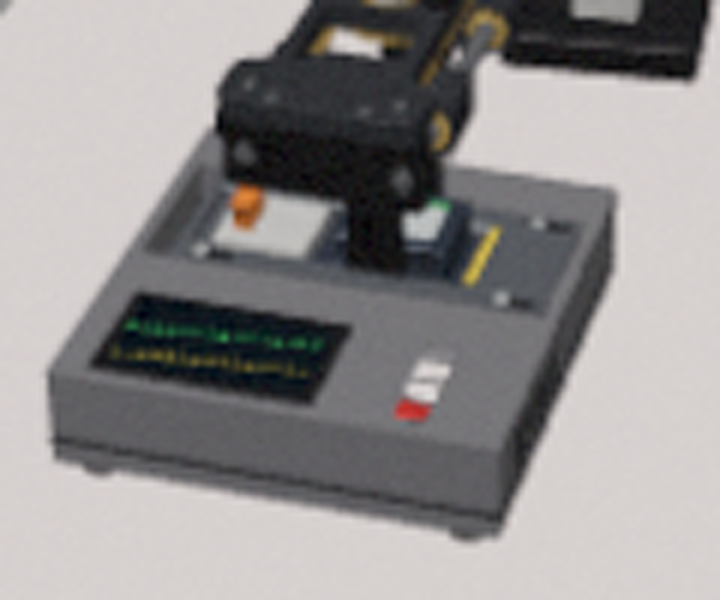

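Call:
carry_out:
  grip: [-1, -1, -1]
  slide:
    - [-0.8, 0.2, 1]
    - [-0.8, 0, 1]
    - [-0.3, 0, 1]
  twist:
    - [-0.002, 0.003, 0]
    - [0, 0, 0]
    - [0, 0, 0]

```text
time_s: 12.2
position: [0.5422, -0.1902, 0.0472]
tcp_rot: [[-1.0, 0.003, -0.001], [0.003, 1.0, -0.001], [0.001, -0.001, -1.0]]
force: [2.5, 1.9, 6.2]
opening: 0.433
```

```bash
python3 tip.py
```

```text
t 12.2 tip [ 500.2 -190.1   30.8] foot [ 570.2 -190.3   30.7] tilt -0.08 roll -0.04 yaw -0.16 F [2.5 1.9 6.2] M [ 0.55 -0.49  0.13] tcp [ 542.2 -190.2   47.2] op 0.433
```

Flat and bottomed out: z has stopped falling and the upward force has risen to 6 N. Releasing.

Call:
carry_out:
  grip: [0.0, 0.3, 0.3, 0.3, 0.3, 0.3]
  slide:
    - [0, 0, 0]
    - [0, 0, 0]
    - [0, 0, 0]
    - [0, 0, -15]
    - [0, 0, -30]
    - [0, 0, -30]
  twist:
    - [0, 0, 0]
    - [0, 0, 0]
    - [0, 0, 0]
    - [0, 0, 0]
    - [0, 0, 0]
    - [0, 0, 0]

```text
time_s: 12.8
position: [0.5316, -0.1874, 0.1171]
tcp_rot: [[-1.0, 0.004, -0.027], [0.003, 1.0, 0.01], [0.027, 0.01, -1.0]]
force: [0.5, -0.8, 0.1]
opening: 0.645
```

```bash
python3 tip.py; python3 cap.py 13; python3 cap.py 13 side; python3 -c "
from h import *
s,c=pickle.load(open('side13.pkl','rb'));crop(c,230,190,350,290,6,'side13c.png')"
```

```text
t 12.8 tip [ 489.2 -187.1  101.9] foot [ 559.2 -187.3   99.9] tilt -1.57 roll 0.59 yaw -0.2 F [ 0.5 -0.8  0.1] M [ 0.04  0.01 -0.02] tcp [ 531.6 -187.4  117.1] op 0.645
12.8 [ 0.5316 -0.1874  0.1171] F [ 0.5 -0.8  0.1] M [ 0.04  0.01 -0.02] op 0.645
[[-0.9996, 0.0037, -0.0274], [0.0035, 0.9999, 0.0104], [0.0274, 0.0103, -0.9996]]
12.85 [ 0.5343 -0.1888  0.1218] F [ 0.6 -0.8  2.4] M [ 0.01 -0.03 -0.03] op 0.648
[[-0.9998, 0.0033, -0.02], [0.0031, 1.0, 0.0059], [0.0201, 0.0059, -0.9998]]
```

View pics/wrist13.png

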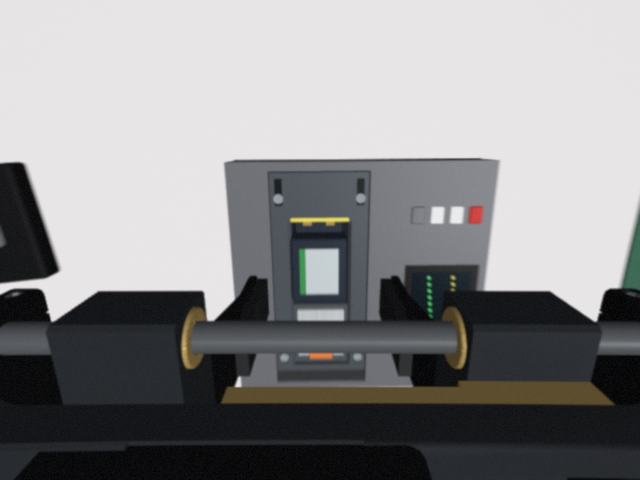

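View pics/side13c.png

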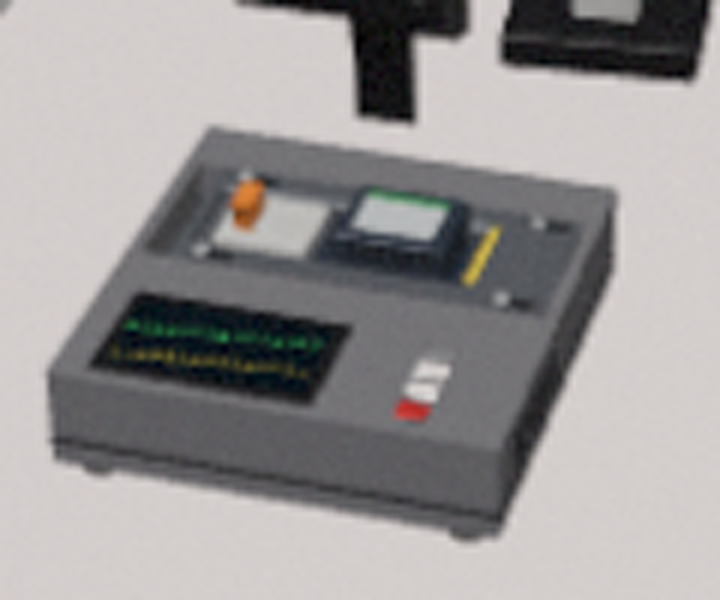

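Call:
carry_out:
  grip: [-1, -1, -1, -1, -1, -1, -1]
  slide:
    - [-20, 0, 0]
    - [-30, 0, 0]
    - [-30, 0, 5]
    - [-15, -1, 10]
    - [0, 0, 5]
    - [0, 0, 0]
    - [0, 0, 0]
  twist:
    - [0.006, -0.015, 0]
    - [0, 0, 0]
    - [0, 0, 0]
    - [0, 0, 0]
    - [0, 0, 0]
    - [0, 0, 0]
    - [0, 0, 0]

```text
time_s: 13.6
position: [0.6232, -0.1884, 0.0914]
tcp_rot: [[-1.0, 0.005, -0.021], [0.005, 1.0, 0.005], [0.021, 0.005, -1.0]]
force: [0.3, 0.2, 0.3]
opening: 0.096
```

```bash
python3 cap.py 14; python3 cap.py 14 top
python3 - <<'E'
from h import *
s,c=pickle.load(open("wrist13.pkl","rb"))
im=c["color"].astype(int);m=np.zeros(im.shape[:2],bool);m[250:293,307:336]=1;m&=(im.min(2)>130)
v,u=np.nonzero(m);d=c["depth"][v,u];ok=d>0
o,r=ray(c,np.c_[u,v],s);P=(o+r*d[:,None])[ok]
A=np.c_[P[:,:2]-P[:,:2].mean(0),np.ones(len(P))];k=np.linalg.lstsq(A,P[:,2],rcond=None)[0];print("plate depth plane",k,P.mean(0))
E
```

```text
13.6 [ 0.6232 -0.1884  0.0914] F [0.3 0.2 0.3] M [-0.05  0.02 -0.01] op 0.096
[[-0.9998, 0.0051, -0.0207], [0.005, 1.0, 0.0053], [0.0208, 0.0052, -0.9998]]
13.65 [ 0.6228 -0.1883  0.0914] F [ 0.3  0.2 -0.3] M [-0.    0.02  0.04] op 0.055
[[-0.9998, 0.0053, -0.0214], [0.0052, 1.0, 0.0056], [0.0214, 0.0055, -0.9998]]
plate depth plane [-0.00512207  0.00148487  0.05765168] [ 0.53945363 -0.18775228  0.05765168]
```

View pics/wrist14.png

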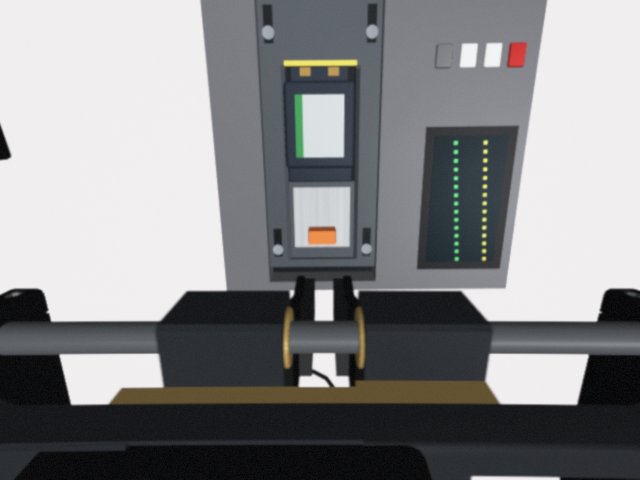

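Run:
```python
from h import *
s,c=pickle.load(open("wrist14.pkl","rb"))
hsv=cv2.cvtColor(c["color"],cv2.COLOR_RGB2HSV)
m=(hsv[...,0]<16)&(hsv[...,1]>150)&(hsv[...,2]>100);m[:180]=0;m[260:]=0;m[:,:290]=0;m[:,360:]=0
print(blobs(m));print(hsv[225:248,322].tolist())
print(onplane(c,[[322,231],[322,244.5]],.057,s),onplane(c,[[322,227.5]],.045,s), "catch front",onplane(c,[[322,186]],.045,s))
```

```text
[([309, 228, 26, 16, 385], [321.5, 235.1])]
[[0, 1, 200], [10, 35, 174], [9, 104, 144], [10, 171, 131], [11, 182, 132], [11, 177, 157], [12, 177, 209], [12, 174, 232], [13, 171, 236], [13, 171, 237], [12, 173, 237], [13, 172, 237], [13, 173, 236], [13, 171, 237], [13, 170, 238], [13, 171, 237], [13, 171, 237], [13, 171, 237], [12, 144, 236], [11, 81, 226], [9, 26, 210], [100, 4, 180], [105, 15, 138]]
[[ 0.59716898 -0.18827679  0.057     ]
 [ 0.60536942 -0.18832256  0.057     ]] [[ 0.59796023 -0.18826263  0.045     ]] catch front [[ 0.57248604 -0.18812011  0.045     ]]
```

Call:
carry_out:
  grip: [-1, -1, -1, -1, -1]
  slide:
    - [-3, -1, 12]
    - [0, 0, 12]
    - [0, 0, 10]
    - [0, 0, 5]
    - [0, 0, 0]
  twist:
    - [0.005, -0.02, 0.005]
    - [0, 0, 0]
    - [0, 0, 0]
    - [0, 0, 0]
    - [0, 0, 0]

```text
time_s: 14.2
position: [0.6247, -0.1902, 0.0528]
tcp_rot: [[-1.0, 0.012, 0.001], [0.012, 1.0, -0.001], [-0.001, -0.001, -1.0]]
force: [-0.5, 0.1, 0.0]
opening: 0.006
```

```bash
python3 cap.py 15
```

```text
14.2 [ 0.6247 -0.1902  0.0528] F [-0.5  0.1  0. ] M [0.04 0.03 0.03] op 0.006
[[-0.9999, 0.0117, 0.0005], [0.0117, 0.9999, -0.0008], [-0.0005, -0.0008, -1.0]]
```

View pics/wrist15.png

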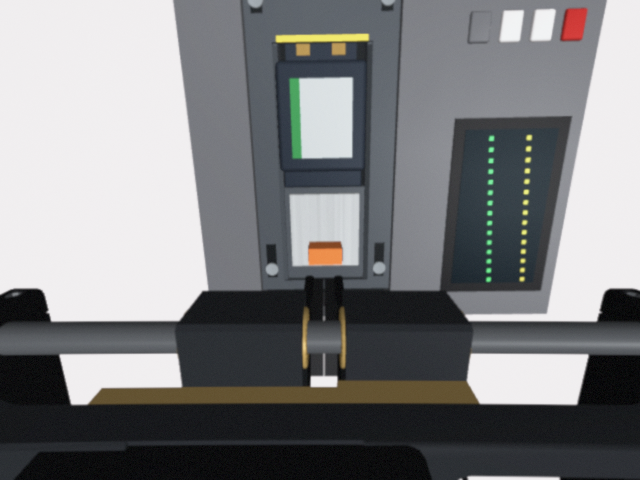

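Call:
carry_out:
  grip: [-1, -1, -1, -1, -1, -1]
  slide:
    - [2, 0, 2]
    - [3, 0, 0.5]
    - [3, 0, 0]
    - [2.5, 0, 0]
    - [2.5, 0, 0]
    - [2.5, 0, 0]
  twist:
    - [0, 0, 0.01]
    - [0, 0, 0]
    - [0, 0, 0]
    - [0, 0, 0]
    - [0, 0, 0]
    - [0, 0, 0]

```text
time_s: 14.85
position: [0.6121, -0.1907, 0.0521]
tcp_rot: [[-1.0, 0.023, 0.01], [0.023, 1.0, -0.004], [-0.01, -0.003, -1.0]]
force: [3.0, -0.2, -2.1]
opening: 0.001
```

```bash
python3 cap.py 16
```

```text
14.85 [ 0.6121 -0.1907  0.0521] F [ 3.  -0.2 -2.1] M [ 0.14 -0.44  0.01] op 0.001
[[-0.9997, 0.023, 0.0097], [0.0229, 0.9997, -0.0035], [-0.0098, -0.0033, -0.9999]]
```

View pics/wrist16.png

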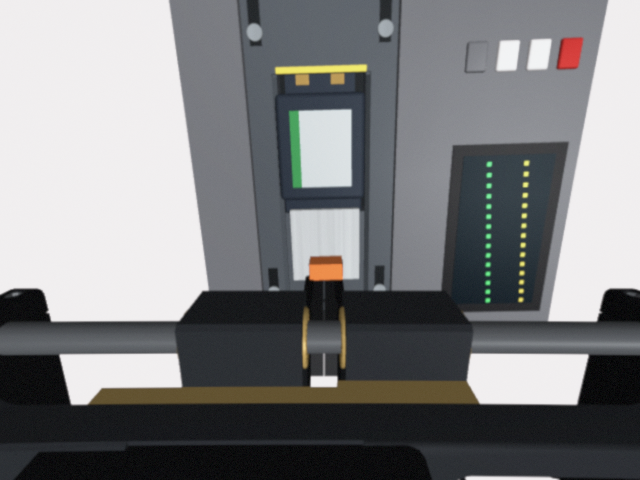

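Call:
carry_out:
  grip: [-1, -1, -1, -1]
  slide:
    - [2.5, 0.5, 0]
    - [2.5, 0, 0]
    - [2.5, 0, 0]
    - [2.5, 0, 0]
  twist:
    - [0, 0.005, -0.01]
    - [0, 0.005, -0.01]
    - [0, 0, 0]
    - [0, 0, 0]

```text
time_s: 15.3
position: [0.6068, -0.1905, 0.0527]
tcp_rot: [[-1.0, 0.003, 0.011], [0.003, 1.0, -0.005], [-0.011, -0.005, -1.0]]
force: [8.3, 1.7, -5.4]
opening: 0.007
```

```bash
python3 tip.py
```

```text
t 15.3 tip [ 565.  -190.5   35.8] foot [ 635.  -190.7   36.6] tilt 0.65 roll -0.3 yaw -0.19 F [ 8.3  1.7 -5.4] M [ 0.4  -1.52  0.02] tcp [ 606.8 -190.5   52.7] op 0.007
```

```bash
python3 cap.py 17;  python3 - <<'E'
from h import *
s,c=pickle.load(open("wrist17.pkl","rb"));crop(c,240,50,400,300,2.4,"w17c.png")
hsv=cv2.cvtColor(c["color"],cv2.COLOR_RGB2HSV)
m=(hsv[...,0]<16)&(hsv[...,1]>150)&(hsv[...,2]>200);m[:,:290]=0;m[:,360:]=0
b=blobs(m);print(b);x,y,w,h,_=b[0][0];print(onplane(c,[[b[0][1][0],y],[b[0][1][0],y+h]],.057,s))
E
```

```text
15.3 [ 0.6068 -0.1905  0.0527] F [ 8.3  1.7 -5.4] M [ 0.4  -1.52  0.02] op 0.007
[[-0.9999, 0.0035, 0.0113], [0.0034, 1.0, -0.0052], [-0.0114, -0.0052, -0.9999]]
[([310, 265, 32, 15, 465], [325.5, 271.8])]
[[ 0.58758863 -0.18874785  0.057     ]
 [ 0.59541434 -0.18875656  0.057     ]]
```

View pics/w17c.png

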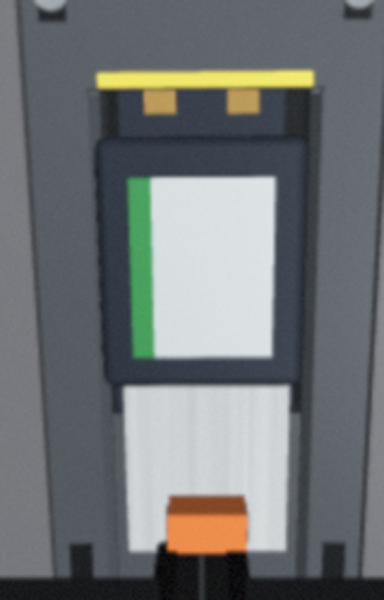

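The tab has moved about 9.8 mm and the catch plate covers the foot, so it's shut against its stop. Backing away.

Call:
carry_out:
  grip: [-1, -1, -1, -1, -1, -1, -1]
  slide:
    - [-4, 0, 0]
    - [-8, 0, 0]
    - [-5, 0, -10]
    - [0, 0, -30]
    - [0, 0, -40]
    - [0, 0, -20]
    - [0, 0, 0]
  twist:
    - [0, 0, 0]
    - [0, 0, 0]
    - [0, 0, 0]
    - [0, 0, 0]
    - [0, 0, 0]
    - [0, 0, 0]
    - [0, 0, 0]

```text
time_s: 16.05
position: [0.6204, -0.1894, 0.1571]
tcp_rot: [[-1.0, 0.001, -0.002], [0.001, 1.0, -0.003], [0.002, -0.003, -1.0]]
force: [0.7, -0.6, 0.7]
opening: 0.008
```

```bash
python3 cap.py 18; python3 cap.py 18 side;python3 cap.py 18 top
python3 - <<'E'
from h import *
s,c=pickle.load(open('side18.pkl','rb'));crop(c,230,190,350,290,6,'side18c.png')
s,c=pickle.load(open("wrist18.pkl","rb"));hsv=cv2.cvtColor(c["color"],cv2.COLOR_RGB2HSV)
m=(hsv[...,0]<16)&(hsv[...,1]>150)&(hsv[...,2]>200);m[:,:290]=0;m[:,360:]=0;m[300:]=0
b=blobs(m);print(b);x,y,w,h,_=b[0][0];print(onplane(c,[[b[0][1][0],y],[b[0][1][0],y+h]],.057,s))
im=c["color"].astype(int);m=(im.min(2)>170);m[:,:300]=0;m[:,350:]=0
hs=[q for q in blobs(m,200)];print(hs)
E
```

```text
16.05 [ 0.6204 -0.1894  0.1571] F [ 0.7 -0.6  0.7] M [ 0.02  0.04 -0.01] op 0.008
[[-1.0, 0.001, -0.0019], [0.001, 1.0, -0.0026], [0.0019, -0.0026, -1.0]]
16.1 [ 0.6199 -0.1891  0.1558] F [-0.3  0.5  0.6] M [-0.01  0.01 -0.01] op 0.005
[[-1.0, 0.001, -0.0032], [0.0011, 1.0, -0.0018], [0.0032, -0.0018, -1.0]]
16.15 [ 0.6189 -0.1886  0.1541] F [-0.8 -0.3 -1. ] M [-0.02  0.01  0.01] op 0.005
[[-1.0, 0.0011, -0.006], [0.0011, 1.0, -0.0003], [0.006, -0.0003, -1.0]]
[([315, 199, 19, 9, 171], [324.0, 203.0])]
[[ 0.58771132 -0.18848909  0.057     ]
 [ 0.59461841 -0.18848835  0.057     ]]
[([300, 0, 50, 23, 1150], [324.5, 11.0]), ([311, 109, 30, 46, 1380], [325.5, 131.5]), ([303, 166, 43, 46, 1657], [323.9, 185.8]), ([300, 258, 50, 32, 1065], [325.2, 269.4])]
```

View pics/wrist18.png

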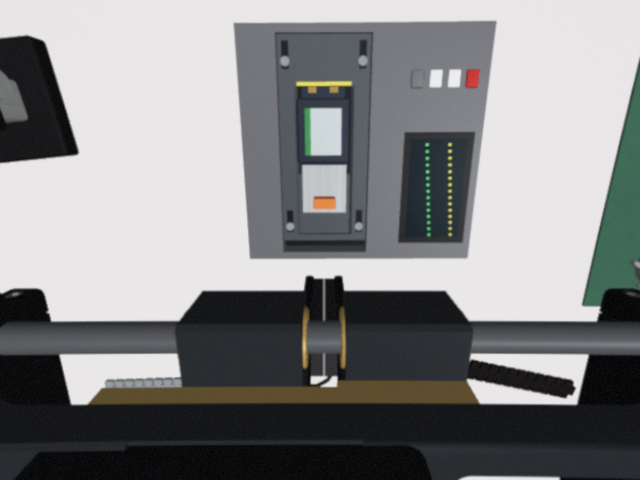

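View pics/side18c.png

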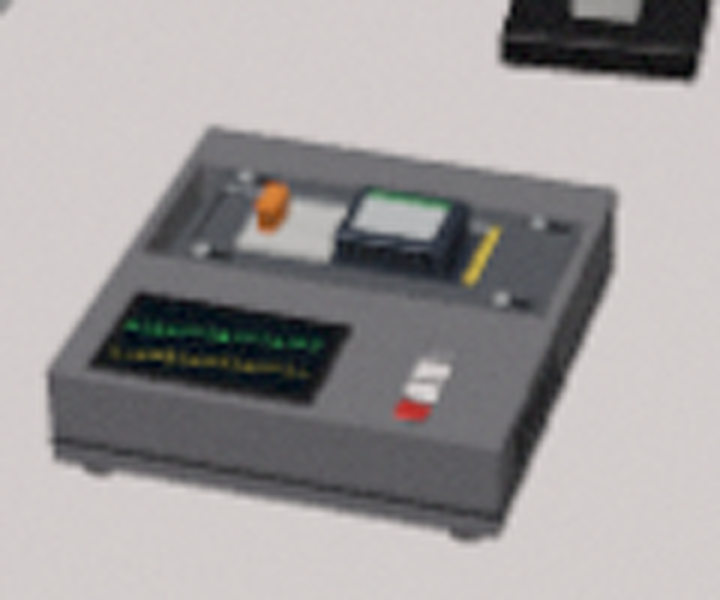

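View pics/top18.png

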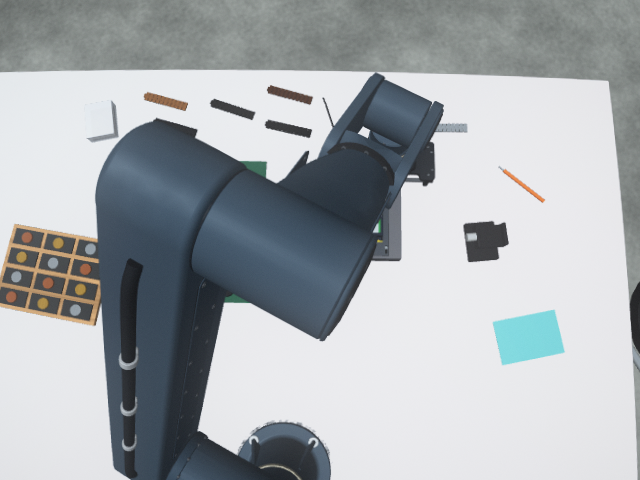

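Wrist view: pack seated at (325,132), catch over the foot at (324,186), tab at (324,203). In the top view the mic stand (483,241) hasn't moved, but the arm hides the mat. I'll run a depth check on the pack, then hand in.

Run:
```python
from h import *
s,c=pickle.load(open("wrist18.pkl","rb"))
im=c["color"].astype(int);m=np.zeros(im.shape[:2],bool);m[110:153,315:340]=1;m&=(im.min(2)>150)
v,u=np.nonzero(m);d=c["depth"][v,u];ok=d>0
o,r=ray(c,np.c_[u,v],s);P=(o+r*d[:,None])[ok]
A=np.c_[P[:,:2]-P[:,:2].mean(0),np.ones(len(P))];k=np.linalg.lstsq(A,P[:,2],rcond=None)[0];print("slopes deg",np.degrees(k[:2]),"z",k[2])
s,c=pickle.load(open("side18.pkl","rb"));a=pickle.load(open("side0.pkl","rb"))[1]
df=np.abs(c["color"].astype(int)-a["color"].astype(int)).max(2)
for n,(x0,y0,x1,y1) in dict(watch=(175,308,210,335),loupe=(305,335,338,365),screw=(135,355,195,385),mic=(310,155,352,205)).items(): print(n,(df[y0:y1,x0:x1]>30).sum())
from rig import bot
print(bot.hand_in())
```

```text
slopes deg [-0.16678955 -0.20342637] z 0.05763694022343766
watch 0
loupe 0
screw 0
mic 0
the job is handed in; nothing more can be done
None
```

The battery pack is in the tester's bay and the orange catch is shut over its foot. The job was handed in at about 16 s of the 72 s allowed; handing in gives no verdict.

I tilted the pack to about 15°, found the bay floor by feel, and pushed the tongue under the lip against the sprung contacts. I then rocked the pack down flat, let go, and pushed the tab with the closed fingers.

**Last checks**
- **Pack:** the depth picture puts its top at 57.6 mm against the nominal 57 mm, tilted about 0.3°.
- **Catch:** the tab's front edge moved about 9.5 mm, and the push force rose to about 8 N at the end of its travel. It stayed there after I backed off.
- **Bystanders:** the side view shows no change at the watch, loupe, screwdriver or microphone stand compared with the start.
- **Robot:** its force reading was within about 1 N of zero, with the fingers clear of everything.

**Disagreements**
- **Side force:** while pushing in I saw up to about 8 N sideways against the -y side wall, and corrected for it. The largest readings I took at the wrist were about 9 N lengthwise and 8 N sideways, well under the limit, though I only read it between moves.
- **Floor height:** the floor by feel and its nominal height differed by about 1 mm, which is within the camera calibration.

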